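Snap the long hook arm onto the counter garment stand

TASK

Fit the longer of the two hook arms to the garment stand on the counter: slide its flared end all the way down the leaning stub and turn it until the spring button pops out through the hole in the arm and locks it, then let go. Leave the shorter arm standing where it is and do not disturb the other things on the counter.

Things in the scene. Friction and masses are not known exactly. Their poses are not given: they have to be found in the camera images.
- long_arm: The longer hook arm, loose, 0.22 kg: steel tube 175 mm long, 36 mm outside, 30 mm inside diameter, standing on its flared open end. Origin: centre of that mouth; z along the tube to its closed top, x to the side with the hole. The bore widens to 43 mm over the last 18 mm, the rim is 49 mm across. Grip it from the top along its axis, fingers on the +y and -y sides, 22 mm below the top.
- long_arm_hole (a point): Centre of the long arm's only snap hole, on the tube's outside: on its +x side, 30 mm above the mouth; 11 mm high and 9.9 mm wide, through the 3 mm wall. The tube fits the stub with about 1 mm of play all round and turns on it freely until the button pops out.
- long_arm_top (a point): Centre of the long arm's closed top (thin black cap). Its 8 mm thick hook is on the -x side, away from the hole: it leaves the tube 14 mm below the top, reaches 57 mm from the tube's axis and turns up to 10 mm above the top.
- short_arm: The shorter hook arm, loose, 0.17 kg: same shape and diameters, but only 130 mm long. Origin: centre of its mouth; z up along the tube, hook on -x.
- stand: The garment stand: a 150 x 110 x 12 mm dark plate screwed to the counter, with a cast foot that carries the leaning collar and stub. Fixed. Origin: centre of the plate's underside; the stub leans 30 degrees from vertical towards -x of the stand, roughly towards the robot.
- collar: Steel collar on the stand, 48 mm across, fixed. Origin: centre of its flat face, 62 mm above the counter; z along the leaning stub, outward; x to the stub's upper, far side. An arm that is fully home has its mouth on this face (its origin here, z axes together). Up to 20 N of push does no harm.
- stub_end (a point): Centre of the free end of the aluminium stub, 74 mm from the collar's face. The stub is 28 mm in diameter up to 60 mm from the face, then rounded like a dome. The spring button is 30 mm from the face. The stub is clamped and does not turn; its button faces the collar's +x within 0.6 rad to either side, not measured: find it by turning the arm.
- snap_button (a joint): Spring button of the stub, a flat-ended 7 mm pin with rounded edge. In m: 0 fully out (tip 20.5 mm from the axis), 0.003 to 0.0055 while a tube's bore holds it in. Spring 1.5 N out, 4 N held in; the flared mouth presses it in on the way down (5 to 10 N of push). It pops out when the hole is within about 0.12 rad of it; then the arm can neither turn nor come off; 2 mm play along the axis.
- scanner: A black hand scanner, 63 x 201 x 58 mm, lying loose, a bystander. Origin: centre of its underside.
- mint_tin: A flat tin, 61 x 91 x 21 mm, loose, a bystander. Origin: centre of its underside.
- tag_roll: A roll of paper tags lying flat, 67 mm across and 28 mm high, loose, a bystander. Origin: centre of its underside.

How it is judged:
By the outcome, as a careful person would: the job done as asked, in the order asked, and still so for the second after the job is handed in, with the robot touching nothing.
It also fails if it takes over 51 s, if anything falls off the work surface, if the arm or the gripper's body presses on something with over 40 N, if the wrist force passes 120 N, or if a joint passes its speed limit or range.

ROBOT

A 6-joint arm with a two-finger parallel gripper is mounted at the origin on a cart in front of the work surface, level with it; the furniture and walls round the work are solid. World frame = base frame: x ahead of the robot, y to its left, z up, the work surface at z = 0. Lengths are in m, angles in degrees, forces in N, time in s.
With the tool pointing down it reaches from about 0.375 to 0.9 m from the base axis. Payload 3.1 kg.
Tool frame: the origin (TCP) lies on the centre line of the jaws, within the pads' length; the fingertips stand 17 mm ahead of it and the grasp point (between the pads) lies 2 mm behind it; z points along the fingers, y is the line along which they close (so a half turn about z gives the same grasp; the last joint's range is limited). The gripper opens to 87 mm and grips with 3 to 60 N. Pads are 19 mm wide; open, the fingers measure 117 mm over their backs; the gripper's body (75 mm by 190 mm) begins 51 mm behind the grasp point.
Start: joints at [-79.211, 30.224, 82.088, -0, 67.689, -10.227], TCP at [0.224, -0.583, 0.24] pointing down, gripper open.
Joint ranges: [-176.69, 176.69], [-43.24, 126.21], [12.49, 139.97], [-82, 262], [0, 151.66], [-163.58, 163.58]. Speed limits (degrees/s): [159.86, 159.86, 180, 180, 180, 180].

INTERFACE

Orientations are given as a 3x3 rotation matrix whose columns are the frame's x, y, z axes.
In Python, from rig import bot, imaging, finder gives the robot as it stands. The module is installed in compiled form; this text tells all that it offers.
- The arm moves only by the tool play_rows, never from a script. Its argument "motion" is a list that holds one entry, the list of rows, each a list of 6 numbers: the shift along the tool's x, y, z in m, then the turn, a rotation vector about the tool's x, y, z in degrees. In form: [[[dx, dy, dz, wx, wy, wz], ...]]. A call has 1 to 8 rows; each row is the pose to reach, as a shift and turn from the pose commanded when the call began, along the tool's axes at that moment; what a row does not reach only later rows make up. A row lasts 1/12 s, in which the tool goes at most 41.7 mm and 7.16 degrees, less where a joint would pass 70% of its speed; a pose out of reach is approached as far as the arm can. A call with a gripper value outside its range is refused whole. "fingers" is the finger opening in m, from 0 to 0.087, set as the call begins (left out, the last holds). The fingers move at their own pace and stop on an object; the grip force is fixed at half the most. Time passes only in rows, so rows that repeat a pose let the fingers close. It gives the time, the measured TCP pose, the force, the opening and the grip force at its end, in the units of the state.
- bot.read_state(): the state, without advancing time (a new reading comes with each control period).
- imaging.capture(name): name is "scene" or "top"; returns a dict with "frame" (420x560x3 uint8, red, green, blue), "camera_matrix" (3x3 intrinsics, pixels), "k1" (the pictures are not rectified: a ray, as slopes to the right and down, at radius r is drawn at 1 + k1 r^2 times it, then the intrinsics apply), "R" (3x3) and "t" (3): a world point X has camera coordinates R X + t. Camera axes: x right, y down, z forward; pixel columns grow to the right and rows downward; lengths in m; the calibration is good to about 2 mm. A picture is of the moment at which its call begins. There is no depth.
- bot.hand_in(): hands the job in; it is judged then, once.
Trained networks look in the newest picture that a camera, given by its name, has taken for a name from the list of things; names that differ only in an ending like _2 or _b are one class to them, and where a whole thing is asked for, a point or a joint stands for the part that bears it (a point fixed in the world has none). Each returns a list of dicts, best first, with "confidence" (0 to 1); they miss things now and then, are a little off and sometimes report something else, mostly with a low value. They report only what shows in the picture. A call takes as long as a camera call.
- finder.recognise(camera, name): "at" ([x, y, z] in m, in world coordinates, good to about 4 mm: the middle of the surface that is visible of it).
- finder.outline_of(camera, name): "pixels" (420x560 bool, what is visible of it).
The state is a dict: "time_s": time; "joint_positions": joint angles; "qvel": joint speeds; "tau": joint torques, N m; "position": TCP position; "tcp_rot": TCP orientation; "force": force on the tool from outside, world axes, zero at the start; "moment": the same for the moment, N m; "opening": opening from 0.0 (shut) to 1.0 (fully open); "grasp_force": force on a finger pad.
Only numpy, scipy, OpenCV 4.12 (cv2) and the standard library are available. Lean on these libraries where they do the work, as an engineer would, in place of code of your own. Each camera call takes 0.05 s, during which the arm holds its last target. There are 200 camera calls.

## Working session

There is one attempt and no reset: what is moved stays moved. The work goes in short steps, Python scripts to look and compute and a tool call to move; the robot and the scene stay as the last step left them, time stands still between calls to the robot, and variables do not carry over. Pictures are saved under pics/ and viewed, at most 10 in all, crops included, and the job is handed in when it is done.

Besides the shell and the picture viewer there is one more tool, called after ">>>" by a JSON object that holds its "method" and its "body", one argument or row to a line. play_rows: Moves the arm, as the interface text tells. Its arguments: {"type":"object","properties":{"motion":{"type":"array"},"fingers":{"type":"number"}},"required":["motion"]}

```bash
mkdir -p pics; cat > h.py <<'E'
import numpy as np, cv2
from rig import bot, imaging, finder
def proj(c,X):
    X=np.atleast_2d(X); p=X@np.array(c["R"]).T+np.array(c["t"]); s=p[:,:2]/p[:,2:]
    s=s*(1+c["k1"]*(s**2).sum(1,keepdims=True)); K=np.array(c["camera_matrix"])
    return s@K[:2,:2].T+K[:2,2]
def save(c,n): cv2.imwrite("pics/"+n+".png",c["frame"][:,:,::-1])
E
python3 - <<'E'
from h import *
np.set_printoptions(precision=4,suppress=True)
ims=[]
for n in("scene","top"):
    c=imaging.capture(n); save(c,n+"0")
    print(n,"cam at",-np.array(c["R"]).T@c["t"])
    for k in("long_arm","long_arm_hole","long_arm_top","short_arm","stand","collar","stub_end","snap_button","scanner","mint_tin","tag_roll"):
        for d in finder.recognise(n,k)[:2]: print(k,np.round(d["at"],4),round(d["confidence"],2),proj(c,d["at"]).round(0))
print(bot.read_state()["time_s"])
E
```

```text
scene cam at [-0.0579  0.8412  0.659 ]
long_arm [ 0.4108 -0.257   0.0938] 0.76 [[371. 182.]]
long_arm_hole [ 0.4071 -0.2519  0.093 ] 0.69 [[371. 183.]]
long_arm_top [0.5886 0.3758 0.0198] 0.69 [[157. 304.]]
long_arm_top [ 0.4098 -0.2487  0.0917] 0.56 [[370. 184.]]
short_arm [ 0.5056 -0.0623  0.0784] 0.92 [[304. 206.]]
stand [0.6    0.1104 0.0117] 0.87 [[234. 247.]]
stand [0.6035 0.1064 0.0684] 0.19 [[233. 226.]]
collar [0.5939 0.111  0.07  ] 0.57 [[235. 228.]]
stub_end [0.3922 0.2117 0.0205] 0.71 [[279. 296.]]
stub_end [0.5993 0.1058 0.0708] 0.63 [[234. 226.]]
scanner [0.387  0.2125 0.0194] 0.75 [[281. 298.]]
scanner [ 0.594  -0.2816  0.0275] 0.43 [[318. 184.]]
mint_tin [0.5887 0.3771 0.0221] 0.63 [[156. 304.]]
tag_roll [ 0.5934 -0.2813  0.0291] 0.59 [[318. 184.]]
top cam at [0.3799 0.0184 1.2066]
long_arm [ 0.4046 -0.259   0.1612] 0.64 [[402. 238.]]
long_arm_top [ 0.4089 -0.259   0.1618] 0.78 [[402. 236.]]
long_arm_top [0.5965 0.3703 0.0227] 0.75 [[151. 172.]]
short_arm [ 0.5093 -0.0698  0.1249] 0.65 [[319. 197.]]
stand [0.6166 0.0915 0.0109] 0.64 [[255. 163.]]
collar [0.6144 0.09   0.0714] 0.59 [[254. 160.]]
collar [ 0.5065 -0.0692  0.1273] 0.49 [[319. 198.]]
stub_end [0.6111 0.0936 0.0708] 0.74 [[253. 161.]]
scanner [0.395  0.1889 0.023 ] 0.67 [[219. 246.]]
mint_tin [0.5945 0.3666 0.0217] 0.56 [[153. 173.]]
mint_tin [ 0.405  -0.2615  0.1624] 0.33 [[404. 237.]]
tag_roll [ 0.6089 -0.2807  0.0277] 0.71 [[394. 162.]]
1.2
```

```bash
python3 - <<'E'
import cv2
a=cv2.imread("pics/scene0.png");b=cv2.imread("pics/top0.png")
cv2.imwrite("pics/s1.png",cv2.resize(a[130:330,140:407],(800,600),interpolation=cv2.INTER_CUBIC))
cv2.imwrite("pics/t1.png",cv2.resize(b[110:320,150:430],(800,600),interpolation=cv2.INTER_CUBIC))
E
```

```text
(no output)
```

View pics/s1.png

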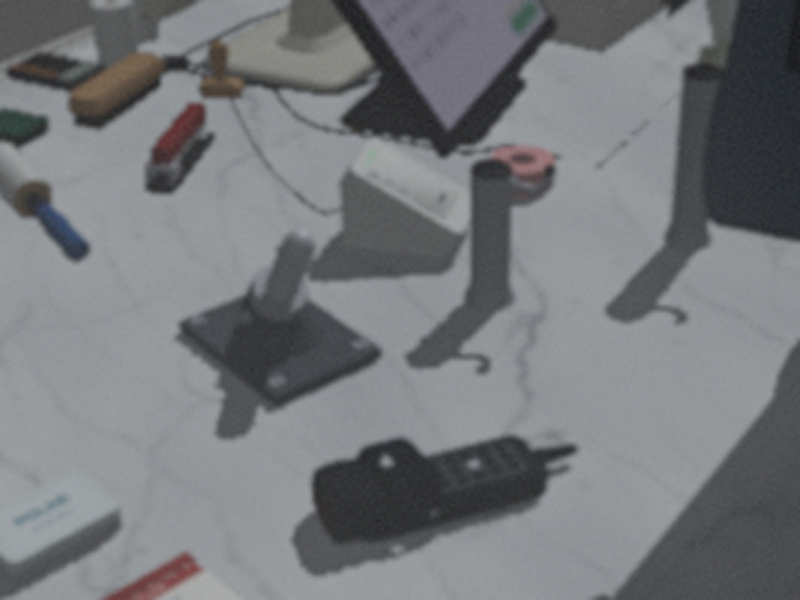

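View pics/t1.png

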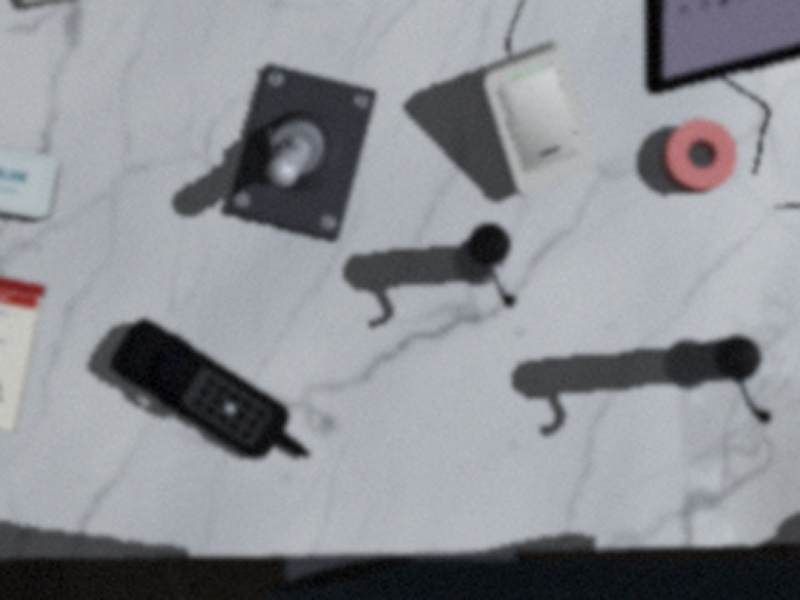

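```bash
cat >> h.py <<'E'
def disc(c,a,r,n=24):
    a=np.array(a)/np.linalg.norm(a); u=np.cross(a,[.3,.9,.1]); u/=np.linalg.norm(u); v=np.cross(a,u)
    t=np.linspace(0,2*np.pi,n,endpoint=False)
    return np.array(c)+r*(np.cos(t)[:,None]*u+np.sin(t)[:,None]*v)
def hullfill(m,c,P): 
    cv2.fillConvexPoly(m,np.round(cv2.convexHull(proj(c,P).astype(np.float32))*16).astype(np.int32),1,shift=4)
def armmask(c,p,L=.175):
    x,y,yaw=p; m=np.zeros((420,560),np.uint8); b=np.array([x,y,0]); z=[0,0,1]
    hullfill(m,c,np.r_[disc(b+[0,0,.015],z,.018),disc(b+[0,0,L],z,.018)])
    hullfill(m,c,np.r_[disc(b,z,.0245),disc(b+[0,0,.018],z,.018)])
    d=-np.array([np.cos(yaw),np.sin(yaw),0])
    hullfill(m,c,np.r_[disc(b+[0,0,L-.014],d,.004),disc(b+[0,0,L-.014]+.053*d,d,.004)])
    hullfill(m,c,np.r_[disc(b+[0,0,L-.014]+.053*d,z,.004),disc(b+[0,0,L+.01]+.053*d,z,.004)])
    return m
def standmask(c,p):
    x,y,yaw,off=p; m=np.zeros((420,560),np.uint8)
    X=np.array([np.cos(yaw),np.sin(yaw),0]);Y=np.array([-X[1],X[0],0]);o=np.array([x,y,0])
    hullfill(m,c,np.array([o+i*X*.075+j*Y*.055+[0,0,k] for i in(-1,1) for j in(-1,1) for k in(0,.012)]))
    a=-.5*X+[0,0,np.cos(np.pi/6)]; cf=o+off*X+[0,0,.062]
    hullfill(m,c,np.r_[disc(cf,a,.014),disc(cf+.06*a,a,.014),disc(cf+.067*a,a,.0121),disc(cf+.072*a,a,.007),disc(cf+.074*a,a,.001)])
    hullfill(m,c,np.r_[disc(cf,a,.024),disc(cf-.02*a,a,.024)])
    return m
E
python3 - <<'E'
from h import *
from scipy.optimize import minimize
import pickle
C={n:imaging.capture(n) for n in("scene","top")}; M={}
for n in C:
    for k in("long_arm","stand","collar"):
        r=finder.outline_of(n,k)
        for d in r[:2]:
            ys,xs=np.nonzero(d["pixels"]); print(n,k,round(d["confidence"],2),len(xs),xs.min(),xs.max(),ys.min(),ys.max())
        if r: M[n,k]=r[0]["pixels"].astype(np.uint8)
pickle.dump((C,M),open("d.pkl","wb"))
def fit(f,k,p0,cams):
    def cost(p): return sum((cv2.GaussianBlur(f(C[n],p).astype(np.float32),(5,5),0)-cv2.GaussianBlur(M[n,k].astype(np.float32),(5,5),0)).__pow__(2).sum() for n in cams)
    best=min((minimize(cost,q,method="Nelder-Mead",options=dict(initial_simplex=np.array([q]+[np.array(q)+np.eye(len(q))[i]*(.3 if i==2 else .015) for i in range(len(q))]))) for q in p0),key=lambda r:r.fun)
    print(k,cams,best.x.round(4),best.fun)
    return best.x
A=fit(armmask,"long_arm",[(.405,-.259,y) for y in(.5,1.,1.5)],["scene","top"])
for n in C: fit(armmask,"long_arm",[A],[n])
S=fit(standmask,"stand",[(.60,.10,y,o) for y in(-.3,-.1) for o in(0,.03)],["scene","top"])
for n in C: fit(standmask,"stand",[S],[n])
out=[]
for n,b in(("scene",(190,150,130,97)),("scene",(340,130,130,97)),("top",(200,120,130,97)),("top",(340,200,130,97))):
    im=C[n]["frame"][:,:,::-1].copy()
    x,y,w,h=b; im=cv2.resize(im[y:y+h,x:x+w],(400,300),interpolation=cv2.INTER_CUBIC)
    for f,p in((armmask,A),(standmask,S)):
        m=cv2.resize(f(C[n],p)[y:y+h,x:x+w],(400,300),interpolation=cv2.INTER_NEAREST)
        cv2.drawContours(im,cv2.findContours(m,cv2.RETR_LIST,cv2.CHAIN_APPROX_NONE)[0],-1,(0,255,0),1)
    out.append(im)
cv2.imwrite("pics/fit.png",np.vstack([np.hstack(out[:2]),np.hstack(out[2:])]))
E
```

```text
scene long_arm 0.68 665 362 378 151 213
scene stand 0.58 1869 201 265 206 266
scene stand 0.37 660 362 379 151 213
scene collar 0.9 549 220 245 206 238
scene collar 0.25 1181 131 180 286 324
top long_arm 0.76 539 383 419 228 257
top stand 0.68 2155 230 280 133 193
top collar 0.66 420 243 265 149 174
long_arm ['scene', 'top'] [ 0.4121 -0.2667  0.3948] 252.0198974609375
long_arm ['scene'] [ 0.4183 -0.2711  0.3424] 181.35617065429688
long_arm ['top'] [ 0.4103 -0.2694  0.3274] 23.49285888671875
stand ['scene', 'top'] [ 0.6207  0.091  -0.2864 -0.0091] 110.07888793945312
stand ['scene'] [ 0.6221  0.0914 -0.2994 -0.0098] 46.79473876953125
stand ['top'] [ 0.6207  0.091  -0.2864 -0.0091] 54.292388916015625
```

View pics/fit.png

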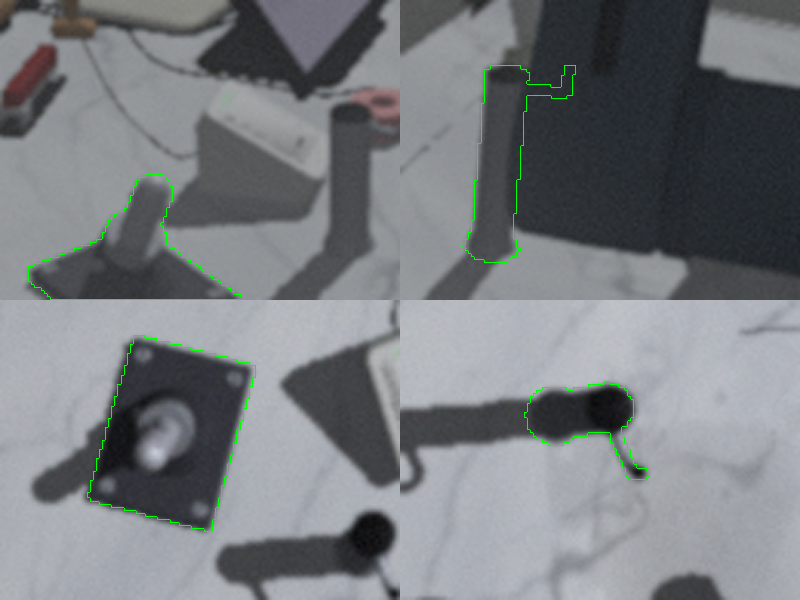

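```bash
python3 - <<'E'
from h import *
import pickle
from scipy.optimize import minimize
C,M=pickle.load(open("d.pkl","rb"))
cv2.imwrite("pics/both.png",cv2.resize(np.hstack([C["scene"]["frame"],C["top"]["frame"]])[:,:,::-1],(800,300),interpolation=cv2.INTER_AREA))
import h
def nohook(c,p):
    m=armmask(c,p); 
    if c is C["scene"]: m[:, :]=np.where(armmask(c,(p[0],p[1],0))&armmask(c,(p[0],p[1],3.14)),1,0)
    return m
def cost(p,cs): return sum((cv2.GaussianBlur(nohook(C[n],p).astype(np.float32),(5,5),0)-cv2.GaussianBlur(M[n,"long_arm"].astype(np.float32),(5,5),0)).__pow__(2).sum() for n in cs)
for cs in(["scene"],["top"],["scene","top"]):
    q=np.array([.411,-.268,.33]); r=minimize(cost,q,args=(cs,),method="Nelder-Mead",options=dict(initial_simplex=np.array([q,q+[.01,0,0],q+[0,.01,0],q+[0,0,.3]]))); print(cs,r.x,r.fun)
s=bot.read_state(); print(np.round(s["tcp_rot"],3),s["position"],s["time_s"],s["force"],s["opening"])
print(proj(C["scene"],s["position"]),proj(C["top"],s["position"]))
E
```

```text
['scene'] [ 0.41752467 -0.27131683  0.2744135 ] 121.12579345703125
['top'] [ 0.41003047 -0.2701533   0.33586963] 21.99102783203125
['scene', 'top'] [ 0.41268841 -0.26780644  0.35926677] 185.8592529296875
[[ 0.933  0.359 -0.   ]
 [ 0.359 -0.933  0.   ]
 [-0.    -0.    -1.   ]] [ 0.22415722 -0.58338907  0.23954415] 1.6 [ 0.1281844  -0.1457162  -0.50322311] 1.0040707255776715
[[478.91131781 112.45602081]] [[561.70624893 315.98526059]]
```

View pics/both.png

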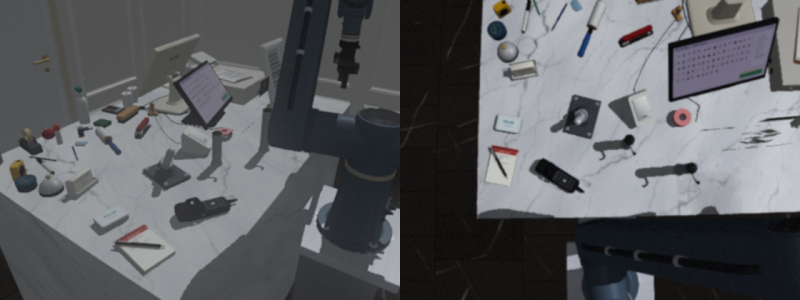

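```bash
python3 - <<'E'
import numpy as np
from scipy.spatial.transform import Rotation as R
yaw=-.286
Z=R.from_euler('z',yaw).as_matrix()@np.array([.5,0,-.8660]); cx=R.from_euler('z',yaw).as_matrix()@np.array([.866,0,.5])
for q1 in(14,19):
  for th in(80,95,110):
    for s in(1,-1):
      o=[]
      for turn in(-.6,0,.6):
        x=s*(R.from_rotvec(-Z*turn).as_matrix()@cx); T=np.c_[x,np.cross(Z,x),Z]
        B=R.from_euler('ZY',[q1,th],degrees=True).as_matrix()
        e=R.from_matrix(B.T@T).as_euler('ZYZ',degrees=True); o.append((e-[0,0,90]).round())
      print(q1,th,s,*o)
E
```

```text
14 80 1 [ -15.   74. -204.] [ -15.   74. -239.] [-15.  74.  87.]
14 80 -1 [-15.  74. -24.] [-15.  74. -59.] [-15.  74. -93.]
14 95 1 [ -17.   60. -200.] [ -17.   60. -234.] [ -17.   60. -269.]
14 95 -1 [-17.  60. -20.] [-17.  60. -54.] [-17.  60. -89.]
14 110 1 [ -21.   45. -194.] [ -21.   45. -228.] [ -21.   45. -263.]
14 110 -1 [-21.  45. -14.] [-21.  45. -48.] [-21.  45. -83.]
19 80 1 [ -17.   75. -200.] [ -17.   75. -234.] [ -17.   75. -268.]
19 80 -1 [-17.  75. -20.] [-17.  75. -54.] [-17.  75. -88.]
19 95 1 [ -19.   61. -194.] [ -19.   61. -229.] [ -19.   61. -263.]
19 95 -1 [-19.  61. -14.] [-19.  61. -49.] [-19.  61. -83.]
19 110 1 [ -23.   47. -188.] [ -23.   47. -222.] [ -23.   47. -257.]
19 110 -1 [-23.  47.  -8.] [-23.  47. -42.] [-23.  47. -77.]
```

>>> {"method": "play_rows", "body": {
  "motion": [
    [[0.288,-0.226,0,0,0,-57],[0.288,-0.226,0,0,0,-57],[0.288,-0.226,0,0,0,-57],[0.288,-0.226,0,0,0,-57],[0.288,-0.226,0,0,0,-57],[0.288,-0.226,0,0,0,-57],[0.288,-0.226,0,0,0,-57],[0.288,-0.226,0,0,0,-57]]
  ],
  "fingers": 0.087
}}

```text
time_s: 2.27
position: [0.3959, -0.2956, 0.2398]
tcp_rot: [[0.202, 0.979, 0.001], [0.979, -0.202, -0.0], [-0.0, 0.001, -1.0]]
force: [0.4, 0.4, 0.6]
opening: 0.994
grasp_force: 0.0
```

>>> {"method": "play_rows", "body": {
  "motion": [
    [[0.029,0.01,0,0,0,-57],[0.029,0.01,0,0,0,-57],[0.029,0.01,0,0,0,-57],[0.029,0.01,0,0,0,-57],[0.029,0.01,0,0,0,-57],[0.029,0.01,0,0,0,-57],[0.029,0.01,0,0,0,-57],[0.029,0.01,0,0,0,-57]]
  ]
}}

```text
time_s: 2.93
position: [0.411, -0.271, 0.2397]
tcp_rot: [[-0.712, 0.702, 0.0], [0.702, 0.712, -0.0], [-0.0, -0.0, -1.0]]
force: [-0.1, -0.1, -0.3]
opening: 0.995
grasp_force: 0.0
```

>>> {"method": "play_rows", "body": {
  "motion": [
    [[0,0,0,0,0,-57],[0,0,0,0,0,-57],[0,0,0,0,0,-57],[0,0,0,0,0,-57],[0,0,0,0,0,-57],[0,0,0,0,0,-57],[0,0,0,0,0,-57],[0,0,0,0,0,-57]]
  ]
}}

```text
time_s: 3.6
position: [0.411, -0.271, 0.2397]
tcp_rot: [[-0.977, -0.214, 0.0], [-0.214, 0.977, -0.0], [-0.0, -0.0, -1.0]]
force: [0.2, -0.4, -0.0]
opening: 0.998
grasp_force: 0.0
```

```bash
python3 - <<'E'
from h import *
c=imaging.capture("scene"); save(c,"a")
cv2.imwrite("pics/a1.png",cv2.resize(c["frame"][60:260,280:480,::-1],(600,600),interpolation=cv2.INTER_CUBIC))
s=bot.read_state(); print(np.round(s["joint_positions"],1),np.round(s["position"],4),np.round(s["tcp_rot"],3))
print((proj(c,[s["position"]-np.array([0,0,-.0]),s["position"]+np.array([0,0,-.0885]) ,[.4115,-.269,.175],[.4115,-.269,0]])-[280,60])*3)
E
```

```text
[ -46.4   20.   100.7   -0.    59.2 -149. ] [ 0.4111 -0.2711  0.2397] [[-0.976 -0.218  0.   ]
 [-0.218  0.976 -0.   ]
 [-0.    -0.001 -1.   ]]
[[290.84562343 209.67350982]
 [282.92070646 302.30189223]
 [283.58365448 278.60565694]
 [268.73246469 448.419279  ]]
```

View pics/a1.png

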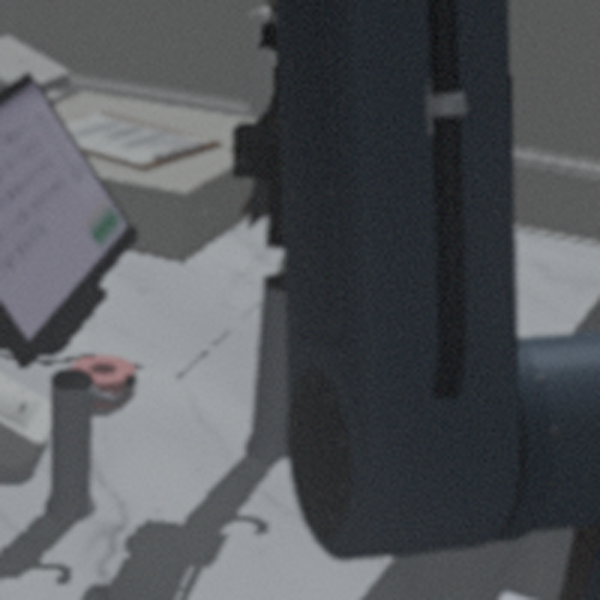

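>>> {"method": "play_rows", "body": {
  "motion": [
    [[-0.001,0.002,0.03,0,0,-7],[-0.001,0.002,0.06,0,0,-7],[-0.001,0.002,0.08,0,0,-7],[-0.001,0.002,0.089,0,0,-7],[-0.001,0.002,0.089,0,0,-7]]
  ]
}}

```text
time_s: 4.07
position: [0.4106, -0.2679, 0.1488]
tcp_rot: [[-0.946, -0.324, -0.003], [-0.324, 0.946, 0.003], [0.002, 0.004, -1.0]]
force: [-0.7, 0.7, -0.3]
opening: 0.999
grasp_force: 0.0
```

>>> {"method": "play_rows", "body": {
  "motion": [
    [[0,0,0,0,0,0],[0,0,0,0,0,0],[0,0,0,0,0,0],[0,0,0,0,0,0],[0,0,0,0,0,0],[0,0,0,0,0,0],[0,0,0,0,0,0],[0,0,0,0,0,0]]
  ],
  "fingers": 0.0
}}

```text
time_s: 4.73
position: [0.4115, -0.2688, 0.1507]
tcp_rot: [[-0.945, -0.326, 0.0], [-0.326, 0.945, -0.0], [-0.0, -0.0, -1.0]]
force: [0.2, -0.1, -0.5]
opening: 0.479
grasp_force: 0.0
```

>>> {"method": "play_rows", "body": {
  "motion": [
    [[0,0,0,0,0,0],[0,0,0,0,0,0],[0,0,0,0,0,0]]
  ]
}}

```text
time_s: 4.98
position: [0.4115, -0.2687, 0.1506]
tcp_rot: [[-0.945, -0.326, -0.0], [-0.326, 0.945, 0.0], [0.0, 0.0, -1.0]]
force: [-0.3, -0.1, 1.2]
opening: 0.403
grasp_force: 30.0
```

```bash
cat >> h.py <<'E'
from scipy.spatial.transform import Rotation as Rn
COL=np.array([.612,.0936,.062]); YAW=-.286
def goal(d,turn,col=COL,yaw=YAW,g=.151):
    X=np.array([np.cos(yaw),np.sin(yaw),0]); a=-.5*X+[0,0,.8660254]; cx=.8660254*X+[0,0,.5]
    ax=Rn.from_rotvec(a*turn).apply(cx); T=np.c_[-ax,np.cross(-a,-ax),-a]
    return col+a*(d+g),T
def delta(p0,R0,p1,R1):
    R0=Rn.from_matrix(R0).as_matrix(); return np.r_[R0.T@(np.array(p1)-p0),Rn.from_matrix(R0.T@R1).as_rotvec(degrees=True)]
def st(): s=bot.read_state(); return np.array(s["position"]),np.array(s["tcp_rot"])
np.set_printoptions(precision=4,suppress=True)
E
python3 - <<'E'
from h import *
p,R=st(); g,T=goal(.094,.65)
print(g,T); hi=g.copy(); hi[2]=.335
print(delta(p,R,hi,T)); print(delta(hi,T,g,T)); print(delta(p,R,g,T))
E
```

```text
[0.4945 0.1282 0.2742] [[-0.8322 -0.2782  0.4797]
 [-0.3861  0.9116 -0.1411]
 [-0.398  -0.3026 -0.866 ]]
[ -0.2077   0.3483  -0.1843  17.7812 -24.174   -1.8034]
[ 0.0242  0.0184  0.0527  0.     -0.     -0.    ]
[ -0.2077   0.3482  -0.1235  17.7812 -24.174   -1.8034]
```

>>> {"method": "play_rows", "body": {
  "motion": [
    [[0,0,-0.04,0,0,0],[0,0,-0.08,0,0,0],[0,0,-0.12,0,0,0],[0,0,-0.16,0,0,0],[0,0,-0.185,0,0,0]]
  ]
}}

```text
time_s: 5.4
position: [0.4122, -0.2694, 0.3393]
tcp_rot: [[-0.945, -0.326, 0.003], [-0.326, 0.945, -0.004], [-0.002, -0.005, -1.0]]
force: [0.7, -0.4, -2.3]
opening: 0.404
grasp_force: 30.0
```

>>> {"method": "play_rows", "body": {
  "motion": [
    [[-0.208,0.348,0,17.8,-24.2,-1.8],[-0.208,0.348,0,17.8,-24.2,-1.8],[-0.208,0.348,0,17.8,-24.2,-1.8],[-0.208,0.348,0,17.8,-24.2,-1.8],[-0.208,0.348,0,17.8,-24.2,-1.8],[-0.208,0.348,0,17.8,-24.2,-1.8],[-0.208,0.348,0,17.8,-24.2,-1.8],[-0.208,0.348,0,17.8,-24.2,-1.8]]
  ]
}}

```text
time_s: 6.07
position: [0.4752, 0.0414, 0.3348]
tcp_rot: [[-0.833, -0.278, 0.478], [-0.386, 0.912, -0.142], [-0.397, -0.302, -0.867]]
force: [-0.0, -0.3, -1.8]
opening: 0.406
grasp_force: 30.0
```

```bash
python3 - <<'E'
from h import *
p,R=st(); s=bot.read_state(); print(p,R,np.round(s["joint_positions"],1),s["force"])
g,T=goal(.094,.65); print(delta(p,R,g,T))
E
```

```text
[0.4752 0.0414 0.3348] [[-0.8329 -0.2781  0.4784]
 [-0.3857  0.9117 -0.1415]
 [-0.3968 -0.3024 -0.8667]] [  -5.     2.8  113.6  -10.1   34.5 -108.9] [-0.0252 -0.2939 -1.7542]
[-0.0255  0.0921  0.0495  0.0069 -0.0855 -0.0124]
```

>>> {"method": "play_rows", "body": {
  "motion": [
    [[-0.015,0.078,0.02,0,0,0],[-0.015,0.078,0.03,0,0,0],[-0.015,0.078,0.045,0,0,0],[-0.015,0.078,0.049,0,0,0],[-0.015,0.078,0.049,0,0,0],[-0.015,0.078,0.049,0,0,0],[-0.015,0.078,0.049,0,0,0]]
  ]
}}

```text
time_s: 6.65
position: [0.4911, 0.1085, 0.2761]
tcp_rot: [[-0.833, -0.276, 0.48], [-0.384, 0.912, -0.142], [-0.399, -0.303, -0.866]]
force: [-0.1, 0.2, -2.7]
opening: 0.407
grasp_force: 30.0
```

```bash
python3 - <<'E'
from h import *
out=[]
C={n:imaging.capture(n) for n in("scene","top")}
p,R=st(); print(p,R); g,T=goal(.094,.65); print(delta(p,R,g,T))
a=-R[:,2]; m=p-.151*a
for n,(x,y,w,h) in(("scene",(190,110,130,97*2)),("top",(200,90,130,97*2))):
    c=C[n]; im=cv2.resize(c["frame"][y:y+h,x:x+w,::-1],(400,600),interpolation=cv2.INTER_CUBIC); f=400/130
    X=np.array([np.cos(YAW),np.sin(YAW),0]); sa=-.5*X+[0,0,.866]
    for col,P in(((0,255,0),disc(m,a,.0245)),((0,255,255),disc(m+.02*a,a,.018)),((0,0,255),disc(COL+.06*sa,sa,.014)),((0,0,255),disc(COL,sa,.024))):
        cv2.polylines(im,[np.int32((proj(c,P)-[x,y])*f)],True,col,1)
    out.append(im)
cv2.imwrite("pics/pre.png",np.hstack(out))
E
```

```text
[0.4912 0.1085 0.2764] [[-0.8323 -0.2755  0.481 ]
 [-0.3841  0.9123 -0.1421]
 [-0.3997 -0.3031 -0.8651]]
[-0.0094  0.0177  0.0007 -0.0929  0.0607 -0.1332]
```

View pics/pre.png

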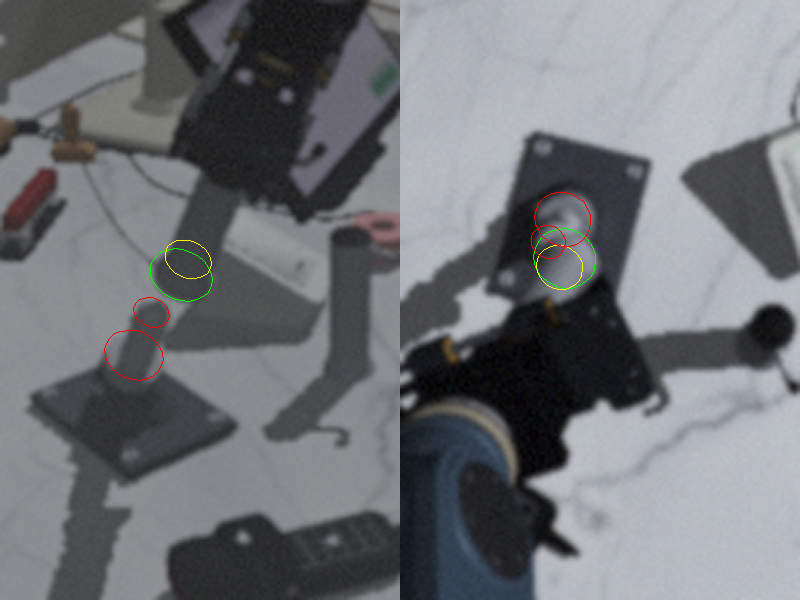

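>>> {"method": "play_rows", "body": {
  "motion": [
    [[-0.009,0.018,0,0,0,0],[-0.009,0.018,0,0,0,0],[-0.009,0.018,0.015,0,0,0],[-0.009,0.018,0.028,0,0,0],[-0.009,0.018,0.038,0,0,0],[-0.009,0.018,0.038,0,0,0]]
  ]
}}

```text
time_s: 7.25
position: [0.5116, 0.1231, 0.2394]
tcp_rot: [[-0.834, -0.278, 0.478], [-0.385, 0.912, -0.142], [-0.396, -0.303, -0.867]]
force: [-0.5, -0.4, -2.1]
opening: 0.407
grasp_force: 30.0
```

```bash
python3 - <<'E'
from h import *
C={n:imaging.capture(n) for n in("scene","top")}
p,R=st(); g,T=goal(.0,.65); print(p,delta(p,R,g,T)); s=bot.read_state(); print(R.T@s["force"],R.T@s["moment"])
out=[]
a=-R[:,2]; m=p-.151*a
for n,(x,y,w,h) in(("scene",(200,150,80,120)),("top",(210,110,80,120))):
    c=C[n]; im=cv2.resize(c["frame"][y:y+h,x:x+w,::-1],(400,600),interpolation=cv2.INTER_CUBIC); f=5
    X=np.array([np.cos(YAW),np.sin(YAW),0]); sa=-.5*X+[0,0,.866]
    for col,P in(((0,255,0),disc(m,a,.0245)),((0,255,255),disc(m+.02*a,a,.018)),((0,0,255),disc(COL+.04*sa,sa,.014)),((0,0,255),disc(COL,sa,.024))):
        cv2.polylines(im,[np.int32((proj(c,P)-[x,y])*f)],True,col,1)
    out.append(im)
cv2.imwrite("pics/in.png",np.hstack(out))
E
```

```text
[0.5115 0.1236 0.2405] [-0.0011 -0.0013  0.056  -0.0241 -0.0535 -0.0297]
[ 0.4661 -0.4578  1.3456] [-0.3829  0.2262  0.0249]
```

View pics/in.png

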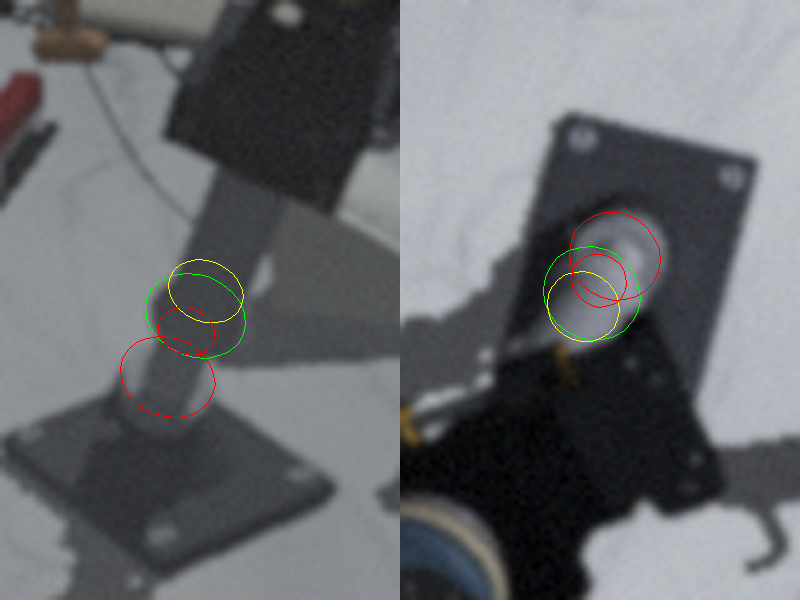

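>>> {"method": "play_rows", "body": {
  "motion": [
    [[-0.001,-0.001,0.006,0,0,0],[-0.001,-0.001,0.012,0,0,0],[-0.001,-0.001,0.016,0,0,0],[-0.001,-0.001,0.016,0,0,0]]
  ]
}}

```text
time_s: 7.68
position: [0.5205, 0.1213, 0.2267]
tcp_rot: [[-0.832, -0.279, 0.479], [-0.386, 0.912, -0.141], [-0.397, -0.303, -0.866]]
force: [0.8, 0.1, -0.7]
opening: 0.407
grasp_force: 30.0
```

```bash
cat >f.py <<'E'
from h import *
import sys
p,R=st(); s=bot.read_state(); g,T=goal(0,float(sys.argv[1])); print(s["time_s"],p,delta(p,R,g,T)); print(R.T@s["force"],R.T@s["moment"],s["opening"],np.round(s["joint_positions"],1))
E
python3 f.py .65
```

```text
7.6833 [0.5205 0.1213 0.2267] [ 0.     -0.0009  0.0394  0.0071 -0.0436  0.0182]
[-0.3966  0.0732  0.9464] [-0.3341  0.2943  0.0907] 0.40658882730734686 [  7.5  19.3 114.2 -32.8  21.9 -75.4]
```

>>> {"method": "play_rows", "body": {
  "motion": [
    [[0,-0.001,0.005,0,0,0],[0,-0.001,0.01,0,0,0],[0,-0.001,0.015,0,0,0],[0,-0.001,0.02,0,0,0],[0,-0.001,0.02,0,0,0]]
  ]
}}

```text
time_s: 8.1
position: [0.5304, 0.1177, 0.2094]
tcp_rot: [[-0.832, -0.279, 0.479], [-0.386, 0.912, -0.141], [-0.397, -0.302, -0.866]]
force: [-0.4, 0.2, -3.2]
opening: 0.409
grasp_force: 30.0
```

```bash
python3 f.py .65
```

```text
8.1 [0.5304 0.1177 0.2094] [ 0.0001 -0.0001  0.0192  0.0238 -0.0414  0.0206]
[1.4847 1.2682 2.5143] [-0.5958  0.3232  0.0897] 0.40881659149982563 [  6.8  21.8 114.2 -35.8  19.6 -72.7]
```

>>> {"method": "play_rows", "body": {
  "motion": [
    [[0,0,0.004,0,0,0],[0,0,0.008,0,0,0],[0,0,0.012,0,0,0],[0,0,0.015,0,0,0],[0,0,0.015,0,0,0]]
  ]
}}

```text
time_s: 8.52
position: [0.5376, 0.1155, 0.1965]
tcp_rot: [[-0.832, -0.279, 0.479], [-0.386, 0.912, -0.141], [-0.397, -0.302, -0.866]]
force: [-0.4, 1.3, -5.1]
opening: 0.401
grasp_force: 30.0
```

```bash
python3 f.py .65
```

```text
8.5167 [0.5376 0.1155 0.1965] [ 0.0001  0.      0.0043  0.0183 -0.0413  0.0131]
[1.8375 2.8026 4.0738] [-0.7689  0.3111  0.0801] 0.401269586199535 [  6.4  23.6 114.2 -38.6  18.  -70.1]
```

>>> {"method": "play_rows", "body": {
  "motion": [
    [[0,0,0.002,0,0,0],[0,0,0.003,0,0,0],[0,0,0.004,0,0,0],[0,0,0.004,0,0,0]]
  ]
}}

```text
time_s: 8.85
position: [0.5393, 0.115, 0.1936]
tcp_rot: [[-0.832, -0.278, 0.479], [-0.386, 0.912, -0.141], [-0.398, -0.303, -0.866]]
force: [-0.3, 0.8, -2.7]
opening: 0.407
grasp_force: 30.0
```

```bash
python3 f.py .65
```

```text
8.85 [0.5393 0.115  0.1936] [ 0.0001  0.0001  0.0009  0.0068 -0.0191  0.0095]
[1.0044 1.6029 2.1372] [-0.8627  0.4688  0.0452] 0.40701374500327675 [  6.3  24.  114.1 -39.4  17.7 -69.3]
```

>>> {"method": "play_rows", "body": {
  "motion": [
    [[0,0,0.001,0,0,0],[0,0,0.002,0,0,0],[0,0,0.002,0,0,0]]
  ]
}}

```text
time_s: 9.1
position: [0.5397, 0.1148, 0.1926]
tcp_rot: [[-0.832, -0.278, 0.48], [-0.386, 0.911, -0.141], [-0.398, -0.303, -0.866]]
force: [-6.8, 2.0, 5.2]
opening: 0.41
grasp_force: 30.0
```

```bash
python3 f.py .65
```

```text
9.1 [0.5397 0.1148 0.1926] [ 0.      0.0001 -0.0002 -0.0146  0.0146  0.0194]
[ 2.7676  2.1268 -8.0342] [-0.899   0.5606  0.0404] 0.4097443057247888 [  6.2  24.1 114.2 -39.8  17.5 -68.9]
```

>>> {"method": "play_rows", "body": {
  "motion": [
    [[0,0,-0.0005,0,0,3],[0,0,-0.0005,0,0,6],[0,0,-0.0005,0,0,9],[0,0,-0.0005,0,0,12],[0,0,-0.0005,0,0,15],[0,0,-0.0005,0,0,18],[0,0,-0.0005,0,0,18]]
  ]
}}

```text
time_s: 9.68
position: [0.5398, 0.1152, 0.1927]
tcp_rot: [[-0.877, -0.007, 0.48], [-0.085, 0.986, -0.14], [-0.473, -0.164, -0.866]]
force: [-3.8, 2.9, 2.0]
opening: 0.405
grasp_force: 30.0
```

```bash
python3 f.py .65
```

```text
9.6833 [0.5398 0.1152 0.1927] [  0.0002  -0.0003  -0.0001   0.0306   0.029  -18.0517]
[ 2.1108  2.5793 -3.9958] [-0.9263  0.8222  0.1598] 0.4047210100071877 [  6.3  24.1 114.2 -39.7  17.5 -51. ]
```

>>> {"method": "play_rows", "body": {
  "motion": [
    [[0,0,0,0,0,3],[0,0,0,0,0,6],[0,0,0,0,0,9],[0,0,0,0,0,12],[0,0,0,0,0,12]]
  ]
}}

```text
time_s: 10.1
position: [0.5396, 0.115, 0.1927]
tcp_rot: [[-0.86, 0.176, 0.48], [0.122, 0.982, -0.141], [-0.496, -0.062, -0.866]]
force: [-4.9, 2.0, 1.8]
opening: 0.41
grasp_force: 30.0
```

```bash
python3 f.py .65
```

```text
10.1 [0.5396 0.115  0.1927] [ -0.0001  -0.0001  -0.0001   0.0137  -0.0067 -30.0537]
[ 3.5996  1.0203 -4.235 ] [-0.5534  0.9553  0.1647] 0.4100570919346725 [  6.3  24.1 114.2 -39.7  17.5 -39. ]
```

>>> {"method": "play_rows", "body": {
  "motion": [
    [[0,0,0,0,0,3],[0,0,0,0,0,6],[0,0,0,0,0,9],[0,0,0,0,0,12],[0,0,0,0,0,12]]
  ]
}}

```text
time_s: 10.52
position: [0.5397, 0.1152, 0.1927]
tcp_rot: [[-0.804, 0.35, 0.48], [0.323, 0.936, -0.14], [-0.498, 0.042, -0.866]]
force: [-5.1, 2.9, 2.2]
opening: 0.411
grasp_force: 30.0
```

```bash
python3 f.py .65
```

```text
10.5167 [0.5397 0.1152 0.1927] [  0.      -0.0003  -0.0001   0.0385   0.0244 -42.0286]
[ 3.9701  1.0625 -4.7293] [-0.5369  1.0839  0.094 ] 0.4105776065932608 [  6.3  24.1 114.2 -39.7  17.5 -27. ]
```

>>> {"method": "play_rows", "body": {
  "motion": [
    [[0,0,0,0,0,3],[0,0,0,0,0,6],[0,0,0,0,0,9],[0,0,0,0,0,12],[0,0,0,0,0,12]]
  ]
}}

```text
time_s: 10.93
position: [0.54, 0.1156, 0.1928]
tcp_rot: [[-0.714, 0.509, 0.481], [0.511, 0.848, -0.139], [-0.479, 0.146, -0.866]]
force: [-3.6, 4.5, 1.2]
opening: 0.408
grasp_force: 30.0
```

```bash
python3 f.py .65
```

```text
10.9333 [0.54   0.1156 0.1928] [ -0.      -0.0008  -0.0001   0.1043   0.0681 -54.0065]
[ 4.3072  2.1915 -3.4227] [-0.4994  1.3426  0.0291] 0.40778971401647607 [  6.3  24.1 114.1 -39.7  17.4 -15. ]
```

>>> {"method": "play_rows", "body": {
  "motion": [
    [[0,0,0,0,0,3],[0,0,0,0,0,6],[0,0,0,0,0,9],[0,0,0,0,0,12],[0,0,0,0,0,12]]
  ]
}}

```text
time_s: 11.35
position: [0.5405, 0.1157, 0.1932]
tcp_rot: [[-0.595, 0.643, 0.482], [0.673, 0.727, -0.139], [-0.44, 0.242, -0.865]]
force: [-4.4, 3.2, 1.7]
opening: 0.408
grasp_force: 30.0
```

```bash
python3 f.py .65; python3 - <<'E'
from h import *
C=[imaging.capture(n)["frame"] for n in("scene","top")]
cv2.imwrite("pics/turn.png",np.hstack([cv2.resize(i[y:y+135,x:x+90,::-1],(400,600),interpolation=cv2.INTER_CUBIC) for i,(x,y) in zip(C,[(210,120),(210,120)])]))
E
```

```text
11.35 [0.5405 0.1157 0.1932] [  0.0002  -0.0013   0.       0.1269   0.1489 -65.7769]
[ 4.0046 -0.0881 -4.0704] [-0.3426  1.1816 -0.5003] 0.4075916898069591 [  6.3  24.1 114.1 -39.8  17.4  -3.1]
```

View pics/turn.png

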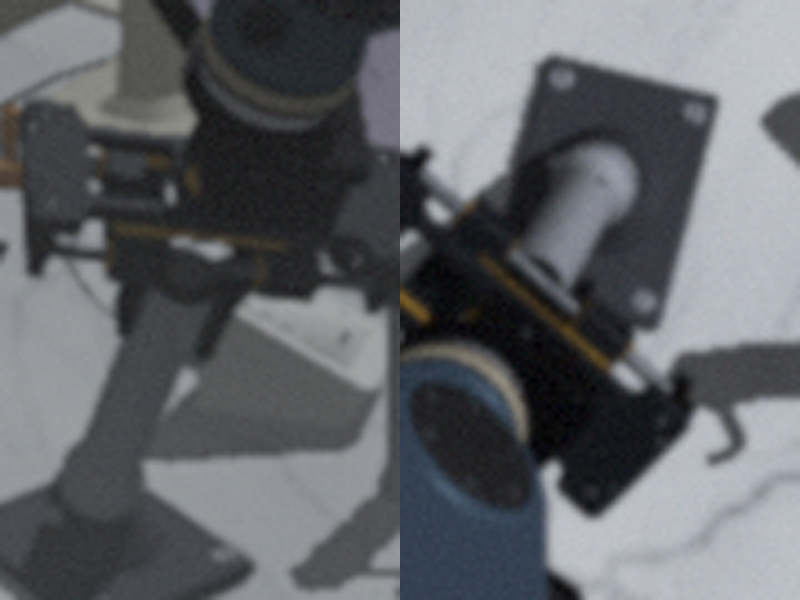

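>>> {"method": "play_rows", "body": {
  "motion": [
    [[0,0,0,0,0,2],[0,0,0,0,0,3],[0,0,0,0,0,3]]
  ]
}}

```text
time_s: 11.7
position: [0.5408, 0.1154, 0.1934]
tcp_rot: [[-0.56, 0.674, 0.482], [0.71, 0.69, -0.14], [-0.427, 0.264, -0.865]]
force: [-3.3, 2.9, 4.4]
opening: 0.405
grasp_force: 30.0
```

```bash
python3 f.py .65
```

```text
11.7 [0.5408 0.1154 0.1934] [  0.0006  -0.0013  -0.       0.1044   0.1566 -68.8173]
[ 2.0138  0.953  -5.771 ] [-0.3368  0.824  -0.5967] 0.40469345691614106 [  6.3  24.1 114.1 -39.8  17.4  -0.1]
```

>>> {"method": "play_rows", "body": {
  "motion": [
    [[0,0,0,0,0,-4],[0,0,0,0,0,-8],[0,0,0,0,0,-12],[0,0,0,0,0,-14],[0,0,0,0,0,-14]]
  ]
}}

```text
time_s: 12.12
position: [0.5406, 0.1145, 0.1933]
tcp_rot: [[-0.704, 0.522, 0.481], [0.526, 0.839, -0.141], [-0.477, 0.153, -0.865]]
force: [-3.5, 1.3, 5.7]
opening: 0.406
grasp_force: 30.0
```

```bash
python3 f.py .65
```

```text
12.1167 [0.5406 0.1145 0.1933] [  0.0012  -0.0003  -0.0001  -0.015    0.0816 -55.0353]
[ 0.4469  0.1196 -6.7686] [-0.0471  0.324   0.0577] 0.4058726696799714 [  6.2  24.1 114.1 -39.7  17.6 -14.1]
```

>>> {"method": "play_rows", "body": {
  "motion": [
    [[0,0,0,0,0,-3],[0,0,0,0,0,-6],[0,0,0,0,0,-8],[0,0,0,0,0,-8]]
  ]
}}

```text
time_s: 12.45
position: [0.5405, 0.1144, 0.1932]
tcp_rot: [[-0.77, 0.42, 0.481], [0.404, 0.904, -0.142], [-0.494, 0.085, -0.865]]
force: [-3.8, 1.0, 6.7]
opening: 0.408
grasp_force: 30.0
```

```bash
python3 f.py .65
```

```text
12.45 [0.5405 0.1144 0.1932] [  0.0011   0.      -0.0001  -0.0367   0.0595 -47.0653]
[ 0.0649 -0.0955 -7.7333] [0.0282 0.1936 0.0367] 0.40837320503799196 [  6.2  24.1 114.1 -39.7  17.6 -22. ]
```

>>> {"method": "play_rows", "body": {
  "motion": [
    [[0,0,0,0,0,-3],[0,0,0,0,0,-6],[0,0,0,0,0,-9],[0,0,0,0,0,-9]]
  ]
}}

```text
time_s: 12.78
position: [0.5407, 0.1146, 0.1933]
tcp_rot: [[-0.826, 0.293, 0.481], [0.257, 0.956, -0.141], [-0.501, 0.007, -0.865]]
force: [-3.5, 2.6, 5.3]
opening: 0.405
grasp_force: 30.0
```

```bash
python3 f.py .65
```

```text
12.7833 [0.5407 0.1146 0.1933] [  0.0013  -0.      -0.0001  -0.0187   0.0902 -38.0315]
[ 0.8864  1.5156 -6.6149] [-0.1441  0.1925  0.0481] 0.4054598878864954 [  6.2  24.1 114.1 -39.7  17.5 -31.1]
```

```bash
python3 - <<'E'
from h import *
c=imaging.capture("top"); save(c,"now_t"); 
X=np.array([np.cos(YAW),np.sin(YAW),0]); a=-.5*X+[0,0,.8660254]; cx=.8660254*X+[0,0,.5]
for tdeg in(66,38,30,0): 
    t=.65-np.radians(tdeg); n=Rn.from_rotvec(a*t).apply(cx); print(tdeg,proj(c,COL+.03*a+.018*n))
s=cv2.imread("pics/turn.png")
print(cv2.resize(cv2.cvtColor(s[:,400:],cv2.COLOR_BGR2GRAY),(90,135),interpolation=cv2.INTER_AREA)[33:56,34:56])
print(cv2.cvtColor(c["frame"],cv2.COLOR_RGB2GRAY)[153:176,244:266])
f=c["frame"]; cv2.imwrite("pics/cmp.png",np.hstack([cv2.resize(s[100:320,500:680],(400,600),interpolation=cv2.INTER_CUBIC),cv2.resize(f[142:192,232:273,::-1],(400,600),interpolation=cv2.INTER_CUBIC)]))
E
```

```text
66 [[255.1918 160.0399]]
38 [[252.1453 158.3616]]
30 [[251.1743 158.1568]]
0 [[247.6005 158.5696]]
[[ 36  29  32  41  50  66  81  86  96 105 106 109 104 104  96  85  71  57
   54  53  54  58]
 [ 39  41  45  56  67  82  97 104 115 121 126 127 126 124 120 110  91  69
   57  52  55  57]
 [ 48  53  61  65  75  86 101 109 119 126 133 139 140 136 133 124 113  91
   67  54  53  55]
 [ 56  60  62  66  76  88  97 107 117 126 135 142 148 148 145 135 125 111
   83  59  53  57]
 [ 52  59  59  62  72  82  92 102 115 124 137 143 146 150 151 143 134 124
   98  68  54  54]
 [ 45  51  53  59  68  79  90 102 112 125 134 139 146 154 155 151 142 127
  107  80  57  54]
 [ 43  50  54  62  72  83  94 104 113 123 124 131 143 152 154 155 145 133
  113  84  59  54]
 [ 42  49  57  68  78  89 100 109 117 121 117 117 133 146 151 151 146 135
  111  82  59  52]
 [ 45  50  60  73  85  96 106 115 121 124 122 120 127 141 146 151 149 137
  117  86  62  56]
 [ 48  59  70  80  93 104 112 119 125 129 131 131 133 138 145 148 147 139
  116  84  60  58]
 [ 51  64  77  89  98 109 117 124 130 132 135 138 136 138 139 143 142 1
[... 2578 characters left out ...]
9 137 127 121 105  97  90  75
   59  52  55  57]
 [ 90 103 106 118 124 130 131 139 138 137 137 134 120 104  89  79  70  65
   53  49  51  54]
 [ 97 108 115 119 128 131 136 135 140 136 137 123 109  83  66  58  56  55
   53  54  54  57]
 [104 112 117 128 130 135 139 139 137 134 129 116  92  63  51  51  47  50
   54  54  58  52]
 [108 117 124 126 134 137 140 136 135 133 124 104  73  54  49  43  49  51
   53  52  52  53]
 [117 120 127 131 130 137 140 136 134 127 114  85  57  46  44  45  45  47
   49  53  53  56]
 [118 125 128 132 134 139 135 134 129 119  99  67  48  44  45  46  49  45
   53  54  57  60]
 [123 126 131 136 136 135 136 129 125 107  81  54  47  46  42  45  48  48
   48  55  58  56]]
```

View pics/cmp.png

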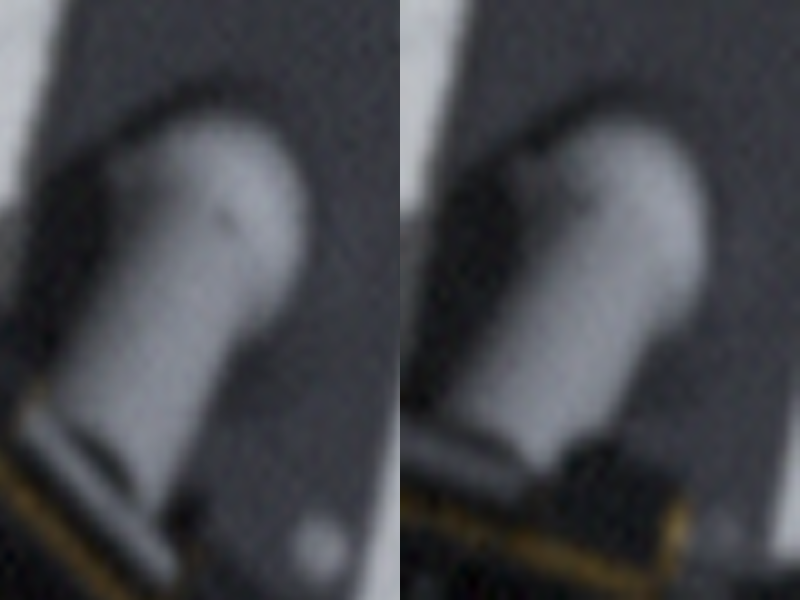

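>>> {"method": "play_rows", "body": {
  "motion": [
    [[0,0,0,0,0,4],[0,0,0,0,0,8],[0,0,0,0,0,12],[0,0,0,0,0,16],[0,0,0,0,0,19],[0,0,0,0,0,22],[0,0,0,0,0,22]]
  ]
}}

```text
time_s: 13.42
position: [0.541, 0.1153, 0.1934]
tcp_rot: [[-0.655, 0.582, 0.482], [0.598, 0.789, -0.14], [-0.462, 0.197, -0.865]]
force: [-3.5, 3.1, 5.8]
opening: 0.409
grasp_force: 30.0
```

```bash
python3 f.py .65
```

```text
13.4167 [0.541  0.1153 0.1934] [  0.001   -0.0012  -0.0001   0.0979   0.1582 -60.1412]
[ 1.4538  1.5778 -7.1134] [-0.5121  0.4501  0.0355] 0.4091490378424295 [  6.2  24.1 114.1 -39.7  17.4  -8.9]
```

>>> {"method": "play_rows", "body": {
  "motion": [
    [[0,0,0,0,0,1],[0,0,0,0,0,2],[0,0,0,0,0,3],[0,0,0,0,0,4],[0,0,0,0,0,4]]
  ]
}}

```text
time_s: 13.83
position: [0.5409, 0.1153, 0.1934]
tcp_rot: [[-0.615, 0.624, 0.482], [0.649, 0.748, -0.14], [-0.448, 0.227, -0.865]]
force: [-4.5, 3.8, 5.3]
opening: 0.408
grasp_force: 30.0
```

```bash
python3 f.py .65
```

```text
13.8333 [0.5409 0.1153 0.1934] [  0.0008  -0.0013  -0.0001   0.1028   0.1574 -63.9216]
[ 2.8798  1.2856 -7.2297] [-0.5258  0.5446 -0.264 ] 0.4079505753628192 [  6.2  24.1 114.1 -39.7  17.4  -5.1]
```

>>> {"method": "play_rows", "body": {
  "motion": [
    [[0,0,0,0,0,1],[0,0,0,0,0,2],[0,0,0,0,0,3],[0,0,0,0,0,4],[0,0,0,0,0,4]]
  ]
}}

```text
time_s: 14.25
position: [0.5407, 0.1154, 0.1932]
tcp_rot: [[-0.571, 0.664, 0.482], [0.698, 0.702, -0.14], [-0.431, 0.257, -0.865]]
force: [-3.6, 4.0, 5.0]
opening: 0.408
grasp_force: 30.0
```

```bash
python3 f.py .65
```

```text
14.25 [0.5407 0.1154 0.1932] [  0.0005  -0.0013  -0.0001   0.11     0.1438 -67.8233]
[ 2.6962  1.6889 -6.5911] [-0.4865  0.6925 -0.4805] 0.407506964788294 [  6.3  24.1 114.1 -39.7  17.4  -1.2]
```

>>> {"method": "play_rows", "body": {
  "motion": [
    [[0,0,0,0,0,-6],[0,0,0,0,0,-12],[0,0,0.0005,0,0,-16],[0,0,0.001,0,0,-16],[0,0,0.001,0,0,-16]]
  ]
}}

```text
time_s: 14.67
position: [0.5404, 0.1143, 0.193]
tcp_rot: [[-0.731, 0.484, 0.481], [0.48, 0.866, -0.142], [-0.485, 0.127, -0.865]]
force: [-8.3, 1.9, 13.5]
opening: 0.405
grasp_force: 30.0
```

```bash
python3 f.py .65
```

```text
14.6667 [0.5404 0.1143 0.193 ] [  0.001    0.0001  -0.0003  -0.0514   0.0872 -51.9571]
[  0.4483  -0.6252 -15.9   ] [ 0.1037  0.2171 -0.0271] 0.4045689707560657 [  6.2  24.1 114.1 -39.9  17.5 -16.9]
```

```bash
python3 - <<'E'
from h import *
c=imaging.capture("scene"); x,y,w,h=213,195,44,44
X=np.array([np.cos(YAW),np.sin(YAW),0]); a=-.5*X+[0,0,.8660254]
im=cv2.resize(c["frame"][y:y+h,x:x+w,::-1],(400,400),interpolation=cv2.INTER_CUBIC); im=cv2.convertScaleAbs(im,alpha=1.8)
im2=im.copy()
for d,col,r in((0,(0,0,255),.0245),(.018,(0,255,0),.018),(.0,(0,0,255),.024)):
    cv2.polylines(im2,[np.int32((proj(c,disc(COL+d*a,a,r))-[x,y]+.5)*400/44)],True,col,1)
cv2.polylines(im2,[np.int32((proj(c,[COL,COL+.06*a])-[x,y]+.5)*400/44)],False,(255,0,0),1)
t=imaging.capture("top"); x,y=232,142
jm=cv2.convertScaleAbs(cv2.resize(t["frame"][y:y+44,x:x+44,::-1],(400,400),interpolation=cv2.INTER_CUBIC),alpha=1.3)
for d,col,r in((0,(0,0,255),.0245),(.018,(0,255,0),.018)):
    cv2.polylines(jm,[np.int32((proj(t,disc(COL+d*a,a,r))-[x,y]+.5)*400/44)],True,col,1)
cv2.imwrite("pics/home.png",cv2.resize(np.hstack([im,im2,jm]),(800,267)))
E
```

```text
(no output)
```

View pics/home.png

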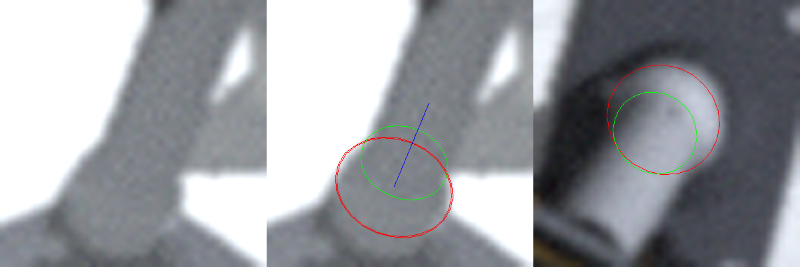

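>>> {"method": "play_rows", "body": {
  "motion": [
    [[0,0,-0.001,0,0,-3],[0,0,-0.001,0,0,-6],[0,0,-0.001,0,0,-9],[0,0,-0.001,0,0,-9]]
  ]
}}

```text
time_s: 15.1
position: [0.5405, 0.1145, 0.1932]
tcp_rot: [[-0.798, 0.363, 0.481], [0.338, 0.93, -0.142], [-0.499, 0.049, -0.865]]
force: [-4.1, 0.4, 6.5]
opening: 0.41
grasp_force: 30.0
```

```bash
python3 f.py .65; python3 - <<'E'
from h import *
t=imaging.capture("top"); g=cv2.cvtColor(t["frame"],cv2.COLOR_RGB2GRAY).astype(np.float32)
b=cv2.GaussianBlur(g,(0,0),.8)-cv2.GaussianBlur(g,(0,0),3)
w=b[154:166,247:260]; print(w.round().astype(int))
E
```

```text
15.1 [0.5405 0.1145 0.1932] [  0.0011   0.      -0.0001  -0.0311   0.0656 -42.9225]
[ 0.2017 -0.7772 -7.7108] [-0.1539  0.1826  0.0446] 0.410185027036043 [  6.2  24.1 114.1 -39.7  17.6 -26.2]
[[ -9  -3   3   9  14  17  19  20  21  21  22  20  13]
 [ -1   2   6  10  14  16  17  20  22  24  26  26  22]
 [  1   1   3   5   8  11  14  17  21  24  27  27  26]
 [ -2  -4  -3  -2   0   5   9  12  16  20  24  27  27]
 [ -7  -8  -7  -7  -5   0   5   8  12  15  20  25  27]
 [-10  -9  -7  -7  -6  -2   3   5   7  10  16  21  26]
 [-10  -8  -5  -4  -3   0   3   3   4   7  12  17  23]
 [ -8  -5  -1   1   2   3   3   3   4   6   9  14  21]
 [ -4  -1   2   4   4   5   5   5   5   6   8  12  19]
 [  1   3   5   6   6   6   6   6   6   7   8  12  18]
 [  3   5   6   7   7   7   7   7   7   8   9  11  16]
 [  5   6   7   7   7   7   8   9  10  11  11  11  14]]
```

>>> {"method": "play_rows", "body": {
  "motion": [
    [[0,0,-0.002,0,0,4],[0,0,-0.002,0,0,8],[0,0,-0.002,0,0,12],[0,0,-0.002,0,0,15],[0,0,-0.002,0,0,16],[0,0,-0.002,0,0,17],[0,0,-0.002,0,0,18],[0,0,-0.002,0,0,18]]
  ]
}}

```text
time_s: 15.82
position: [0.5399, 0.1154, 0.1945]
tcp_rot: [[-0.646, 0.592, 0.481], [0.61, 0.78, -0.14], [-0.458, 0.203, -0.865]]
force: [1.7, 3.3, -2.1]
opening: 0.406
grasp_force: 30.0
```

```bash
python3 f.py .65
```

```text
15.8167 [0.5399 0.1154 0.1945] [  0.0007  -0.001    0.0014   0.0683   0.0831 -61.0114]
[1.8874 3.16   2.143 ] [-0.8848  0.589   0.014 ] 0.40562482789834264 [  6.3  23.9 114.1 -39.3  17.7  -8.4]
```

>>> {"method": "play_rows", "body": {
  "motion": [
    [[0,0,0,0,0,1],[0,0,0,0,0,2],[0,0,0,0,0,3],[0,0,0,0,0,4],[0,0,0,0,0,4]]
  ]
}}

```text
time_s: 16.23
position: [0.5398, 0.1155, 0.1947]
tcp_rot: [[-0.603, 0.636, 0.481], [0.663, 0.735, -0.14], [-0.443, 0.235, -0.865]]
force: [2.5, 4.3, -2.1]
opening: 0.407
grasp_force: 30.0
```

```bash
python3 f.py .65
```

```text
16.2333 [0.5398 0.1155 0.1947] [  0.0006  -0.0011   0.0016   0.0759   0.1065 -65.035 ]
[2.2961 4.258  2.3875] [-1.2576  0.66   -0.1468] 0.4068290151190921 [  6.3  23.9 114.1 -39.3  17.7  -4.4]
```

>>> {"method": "play_rows", "body": {
  "motion": [
    [[0,0,0,0,0,-2],[0,0,0,0,0,-4],[0,0,0,0,0,-6],[0,0,0,0,0,-6]]
  ]
}}

```text
time_s: 16.57
position: [0.5394, 0.115, 0.1947]
tcp_rot: [[-0.667, 0.57, 0.48], [0.583, 0.8, -0.141], [-0.465, 0.186, -0.866]]
force: [2.5, 2.6, 0.0]
opening: 0.402
grasp_force: 30.0
```

```bash
python3 f.py .65
```

```text
16.5667 [0.5394 0.115  0.1947] [  0.0007  -0.0004   0.0017   0.0025   0.0551 -59.0119]
[-0.1803  3.4984  0.8406] [-0.9822  0.3399  0.0072] 0.40215059206689424 [  6.3  23.9 114.1 -39.3  17.7 -10.4]
```

>>> {"method": "play_rows", "body": {
  "motion": [
    [[0,0,0,0,0,3],[0,0,0,0,0,6],[0,0,0,0,0,8],[0,0,0,0,0,10],[0,0,0,0,0,12],[0,0,0,0,0,14],[0,0,0,0,0,14]]
  ]
}}

```text
time_s: 17.15
position: [0.5393, 0.1156, 0.1946]
tcp_rot: [[-0.51, 0.713, 0.481], [0.758, 0.637, -0.14], [-0.407, 0.293, -0.865]]
force: [1.8, 4.0, -0.1]
opening: 0.411
grasp_force: 30.0
```

```bash
python3 f.py .65
```

```text
17.15 [0.5393 0.1156 0.1946] [  0.0001  -0.0008   0.0019   0.0629   0.082  -72.9099]
[2.1665 3.8385 0.3987] [-1.0466  0.7885 -0.6269] 0.41062653159878776 [  6.3  23.9 114.1 -39.4  17.7   3.6]
```

>>> {"method": "play_rows", "body": {
  "motion": [
    [[0,0,0,0,0,2],[0,0,0,0,0,4],[0,0,0,0,0,6],[0,0,0,0,0,6]]
  ]
}}

```text
time_s: 17.48
position: [0.5395, 0.1154, 0.1949]
tcp_rot: [[-0.433, 0.762, 0.481], [0.82, 0.555, -0.141], [-0.374, 0.334, -0.865]]
force: [2.5, 3.7, 1.7]
opening: 0.407
grasp_force: 30.0
```

```bash
python3 f.py .65
```

```text
17.4833 [0.5395 0.1154 0.1949] [  0.0003  -0.0009   0.0019   0.046    0.0978 -78.9064]
[ 1.3152  4.4621 -0.7832] [-0.9154  0.63   -0.58  ] 0.40666236068263517 [  6.3  23.9 114.1 -39.4  17.7   9.6]
```

>>> {"method": "play_rows", "body": {
  "motion": [
    [[0,0,0,0,0,-3],[0,0,0,0,0,-6],[0,0,0,0,0,-9],[0,0,0,0,0,-9]]
  ]
}}

```text
time_s: 17.82
position: [0.5393, 0.115, 0.1945]
tcp_rot: [[-0.546, 0.687, 0.48], [0.725, 0.674, -0.141], [-0.421, 0.271, -0.866]]
force: [2.2, 3.0, 0.8]
opening: 0.409
grasp_force: 30.0
```

```bash
python3 f.py .65
```

```text
17.8167 [0.5393 0.115  0.1945] [  0.0005  -0.0004   0.0017   0.0062   0.032  -70.018 ]
[ 0.6012  3.7734 -0.0885] [-0.9723  0.4152 -0.0015] 0.40863823888021383 [  6.3  23.9 114.1 -39.3  17.7   0.5]
```

>>> {"method": "play_rows", "body": {
  "motion": [
    [[0,0,0,0,0,-2],[0,0,0,0,0,-4],[0,0,0,0,0,-6],[0,0,0,0,0,-6]]
  ]
}}

```text
time_s: 18.15
position: [0.5388, 0.1147, 0.1941]
tcp_rot: [[-0.614, 0.628, 0.479], [0.651, 0.745, -0.142], [-0.446, 0.225, -0.866]]
force: [1.2, 1.4, -1.9]
opening: 0.404
grasp_force: 30.0
```

```bash
python3 f.py .65
```

```text
18.15 [0.5388 0.1147 0.1941] [  0.0003   0.0003   0.0015  -0.0561  -0.0507 -64.0978]
[1.0336 1.39   1.9717] [-0.7378  0.3625 -0.0121] 0.4041783512985015 [  6.3  23.9 114.2 -39.3  17.8  -5.4]
```

>>> {"method": "play_rows", "body": {
  "motion": [
    [[0,0,0,0,0,-2],[0,0,0,0,0,-4],[0,0,0,0,0,-6],[0,0,0,0,0,-6]]
  ]
}}

```text
time_s: 18.48
position: [0.5388, 0.1144, 0.1941]
tcp_rot: [[-0.676, 0.56, 0.479], [0.57, 0.809, -0.142], [-0.467, 0.177, -0.866]]
force: [2.0, 0.9, -0.9]
opening: 0.409
grasp_force: 30.0
```

```bash
python3 f.py .65
```

```text
18.4833 [0.5388 0.1144 0.1941] [  0.0004   0.0006   0.0015  -0.09    -0.0653 -58.1093]
[-0.3643  1.6944  1.583 ] [-0.4876 -0.0616  0.0391] 0.40882771615357794 [  6.2  23.9 114.1 -39.3  17.8 -11.4]
```

>>> {"method": "play_rows", "body": {
  "motion": [
    [[0,0,0,0,0,-2],[0,0,0,0,0,-4],[0,0,0,0,0,-6],[0,0,0,0,0,-6]]
  ]
}}

```text
time_s: 18.82
position: [0.5389, 0.1146, 0.1942]
tcp_rot: [[-0.731, 0.487, 0.479], [0.482, 0.864, -0.142], [-0.483, 0.127, -0.866]]
force: [2.5, 1.1, -0.1]
opening: 0.41
grasp_force: 30.0
```

```bash
python3 f.py .65
```

```text
18.8167 [0.5389 0.1146 0.1942] [  0.0003   0.0004   0.0015  -0.0621  -0.0503 -52.1147]
[-1.2169  2.1356  1.1151] [-0.5556 -0.1084  0.0939] 0.40965412703118265 [  6.3  23.9 114.1 -39.3  17.8 -17.3]
```

```bash
cat > un.py <<'E'
from h import *
t=imaging.capture("top"); g=cv2.cvtColor(t["frame"],cv2.COLOR_RGB2GRAY).astype(np.float32)
X=np.array([np.cos(YAW),np.sin(YAW),0]); a=-.5*X+[0,0,.8660254]; cx=.8660254*X+[0,0,.5]
th=np.radians(np.arange(-64,65,8)); ax=np.arange(.020,.0441,.003)
P=np.array([[COL+d*a+.018*Rn.from_rotvec(a*q).apply(cx) for q in th] for d in ax])
uv=proj(t,P.reshape(-1,3)).reshape(len(ax),len(th),2).astype(np.float32)
im=cv2.remap(g,uv[...,0].copy(),uv[...,1].copy(),cv2.INTER_CUBIC)
print("tool turn deg",delta(*st(),*goal(0,0))[5]*-1); print(np.degrees(th).round().astype(int))
for d,r in zip(ax,im): print(int(round(d*1e3)),r.round().astype(int))
E
python3 un.py
```

```text
tool turn deg 14.919245222331766
[-64 -56 -48 -40 -32 -24 -16  -8   0   8  16  24  32  40  48  56  64]
20 [146 148 149 148 143 141 136 126 119 105  99  88  77  67  56  53  52]
23 [144 145 145 144 140 138 133 125 115 102  94  83  72  64  53  53  50]
26 [141 143 143 142 137 134 130 123 111  98  89  79  69  59  52  52  48]
29 [139 141 142 141 135 132 127 122 107  92  84  74  67  55  52  50  47]
32 [139 138 140 138 133 130 125 119 100  85  77  70  63  54  52  49  44]
35 [138 138 138 136 131 128 124 115  93  79  72  68  59  52  51  48  42]
38 [137 139 137 135 130 128 123 111  90  76  71  66  57  51  50  46  39]
41 [136 139 137 135 130 127 121 108  87  76  72  65  55  52  49  44  35]
44 [135 138 138 136 131 127 119 105  86  78  72  64  55  53  49  40  33]
```

>>> {"method": "play_rows", "body": {
  "motion": [
    [[0,0,0,0,0,-5],[0,0,0,0,0,-10],[0,0,0,0,0,-15],[0,0,0,0,0,-20],[0,0,0,0,0,-24],[0,0,0,0,0,-24]]
  ]
}}

```text
time_s: 19.37
position: [0.539, 0.1148, 0.1941]
tcp_rot: [[-0.865, 0.149, 0.479], [0.092, 0.986, -0.141], [-0.493, -0.078, -0.866]]
force: [2.5, 0.4, -2.1]
opening: 0.407
grasp_force: 30.0
```

```bash
python3 f.py .65; python3 un.py
```

```text
19.3667 [0.539  0.1148 0.1941] [  0.0002   0.0003   0.0014  -0.0124  -0.0579 -28.2676]
[-1.111   0.9286  2.9507] [-0.5523 -0.1838  0.653 ] 0.40677328343094743 [  6.2  23.9 114.1 -39.2  17.8 -41.3]
tool turn deg -8.920186053657524
[-64 -56 -48 -40 -32 -24 -16  -8   0   8  16  24  32  40  48  56  64]
20 [145 146 148 145 144 137 130 126 115 104  93  83  74  65  56  50  48]
23 [143 142 143 142 140 135 129 122 112 100  88  79  69  60  53  49  47]
26 [141 139 139 139 137 132 128 120 109  96  85  75  65  55  52  48  45]
29 [141 139 136 137 134 129 127 118 105  91  82  71  60  53  51  47  43]
32 [140 140 136 136 132 126 123 114 100  85  75  66  55  53  50  45  42]
35 [140 141 138 135 130 124 121 112  95  79  70  62  53  53  48  44  42]
38 [139 141 139 135 130 125 121 111  93  77  69  59  54  52  46  44  40]
41 [139 141 139 135 130 126 121 109  92  78  70  59  56  51  46  43  39]
44 [140 141 138 135 130 126 119 107  91  79  69  60  56  50  47  41  38]
```

>>> {"method": "play_rows", "body": {
  "motion": [
    [[0,0,0,0,0,3],[0,0,0,0,0,6],[0,0,0,0,0,9],[0,0,0,0,0,11],[0,0,0,0,0,11]]
  ]
}}

```text
time_s: 19.83
position: [0.5384, 0.1151, 0.1939]
tcp_rot: [[-0.822, 0.309, 0.479], [0.275, 0.951, -0.141], [-0.499, 0.015, -0.867]]
force: [1.2, 0.9, -1.3]
opening: 0.405
grasp_force: 30.0
```

```bash
python3 f.py .65
```

```text
19.8333 [0.5384 0.1151 0.1939] [ -0.0005   0.0002   0.0016  -0.0151  -0.0747 -39.0854]
[-0.0753  1.2187  1.5823] [-0.6227  0.0733  0.0832] 0.4051117918772758 [  6.3  23.9 114.2 -39.3  17.7 -30.3]
```

>>> {"method": "play_rows", "body": {
  "motion": [
    [[0,0,0,0,0,3],[0,0,0,0,0,6],[0,0,0,0,0,9],[0,0,0,0,0,10],[0,0,0,0,0,10]]
  ]
}}

```text
time_s: 20.25
position: [0.5385, 0.115, 0.194]
tcp_rot: [[-0.757, 0.445, 0.479], [0.434, 0.89, -0.142], [-0.489, 0.101, -0.867]]
force: [0.4, 0.7, -1.5]
opening: 0.408
grasp_force: 30.0
```

```bash
python3 f.py .65
```

```text
20.25 [0.5385 0.115  0.194 ] [ -0.0003   0.0003   0.0016  -0.0296  -0.0689 -48.9593]
[0.7246 0.7102 1.398 ] [-0.5002  0.2763  0.0828] 0.40840449224667896 [  6.3  23.9 114.2 -39.3  17.8 -20.4]
```

>>> {"method": "play_rows", "body": {
  "motion": [
    [[0,0,0,0,0,3],[0,0,0,0,0,6],[0,0,0,0,0,9],[0,0,0,0,0,10],[0,0,0,0,0,10]]
  ]
}}

```text
time_s: 20.67
position: [0.5387, 0.1154, 0.194]
tcp_rot: [[-0.668, 0.569, 0.479], [0.581, 0.801, -0.141], [-0.464, 0.185, -0.866]]
force: [2.3, 3.2, -1.2]
opening: 0.406
grasp_force: 30.0
```

```bash
python3 f.py .65
```

```text
20.6667 [0.5387 0.1154 0.194 ] [ -0.0002  -0.0001   0.0016   0.0184  -0.0294 -58.9162]
[0.8362 3.6679 1.6919] [-0.7754  0.7318 -0.0115] 0.40607327231306484 [  6.3  23.9 114.2 -39.3  17.7 -10.5]
```

>>> {"method": "play_rows", "body": {
  "motion": [
    [[0,0,0,0,0,3],[0,0,0,0,0,5],[0,0,0,0,0,5]]
  ]
}}

```text
time_s: 20.92
position: [0.5394, 0.1156, 0.1944]
tcp_rot: [[-0.616, 0.624, 0.481], [0.649, 0.748, -0.14], [-0.447, 0.226, -0.866]]
force: [2.0, 3.7, -1.3]
opening: 0.404
grasp_force: 30.0
```

```bash
python3 f.py .65
```

```text
20.9167 [0.5394 0.1156 0.1944] [  0.0002  -0.0008   0.0016   0.0789   0.059  -63.9239]
[1.7114 3.7224 1.5949] [-0.9991  0.7481 -0.0214] 0.40384982736379205 [  6.3  23.9 114.1 -39.3  17.7  -5.5]
```

>>> {"method": "play_rows", "body": {
  "motion": [
    [[0,0,0,0,0,-5],[0,0,0,0,0,-10],[0,0,-0.001,0,0,-12],[0,0,-0.002,0,0,-12],[0,0,-0.002,0,0,-12]]
  ]
}}

```text
time_s: 21.33
position: [0.5381, 0.1149, 0.1957]
tcp_rot: [[-0.732, 0.485, 0.479], [0.481, 0.865, -0.142], [-0.483, 0.126, -0.866]]
force: [4.3, 1.1, -6.2]
opening: 0.406
grasp_force: 30.0
```

```bash
python3 f.py .65
```

```text
21.3333 [0.5381 0.1149 0.1957] [  0.0003   0.0003   0.0032  -0.0603  -0.0613 -51.9876]
[0.3727 2.2938 7.2697] [-0.5446  0.2326  0.0654] 0.4055458875767275 [  6.3  23.7 114.1 -38.9  18.  -17.9]
```

>>> {"method": "play_rows", "body": {
  "motion": [
    [[0,0,-0.001,0,0,0],[0,0,-0.002,0,0,0],[0,0,-0.002,0,0,0]]
  ]
}}

```text
time_s: 21.58
position: [0.5378, 0.115, 0.1964]
tcp_rot: [[-0.732, 0.485, 0.478], [0.481, 0.865, -0.142], [-0.482, 0.126, -0.867]]
force: [11.3, -1.4, -15.4]
opening: 0.41
grasp_force: 30.0
```

```bash
python3 f.py .65
```

```text
21.5833 [0.5378 0.115  0.1964] [  0.0005   0.0003   0.004   -0.059   -0.1131 -52.017 ]
[-1.4868  2.3592 18.9488] [-0.6108  0.2044  0.0675] 0.40953670734718817 [  6.3  23.6 114.1 -38.5  18.1 -18.2]
```

>>> {"method": "play_rows", "body": {
  "motion": [
    [[0,0,0.001,0,0,0],[0,0,0.002,0,0,3],[0,0,0.003,0,0,-3],[0,0,0.004,0,0,3],[0,0,0.0045,0,0,-3],[0,0,0.005,0,0,0],[0,0,0.0055,0,0,0],[0,0,0.0055,0,0,0]]
  ]
}}

```text
time_s: 22.25
position: [0.5393, 0.1146, 0.1929]
tcp_rot: [[-0.732, 0.484, 0.479], [0.48, 0.866, -0.142], [-0.483, 0.126, -0.866]]
force: [-0.4, 0.9, -0.4]
opening: 0.409
grasp_force: 30.0
```

```bash
python3 f.py .65
```

```text
22.25 [0.5393 0.1146 0.1929] [  0.0001   0.0004   0.0002  -0.0491  -0.0489 -51.9487]
[0.8823 0.5439 0.0337] [-0.38    0.3074  0.0117] 0.40898735040364986 [  6.2  24.1 114.2 -39.6  17.6 -17.2]
```

>>> {"method": "play_rows", "body": {
  "motion": [
    [[0,0,0,0,0,-4],[0,0,0,0,0,-8],[0,0,0,0,0,-8]]
  ]
}}

```text
time_s: 22.5
position: [0.5395, 0.1147, 0.1931]
tcp_rot: [[-0.793, 0.377, 0.479], [0.354, 0.925, -0.142], [-0.497, 0.057, -0.866]]
force: [0.7, 0.7, -0.9]
opening: 0.411
grasp_force: 30.0
```

```bash
python3 f.py .65
```

```text
22.5 [0.5395 0.1147 0.1931] [  0.0002   0.0002   0.0002  -0.0304  -0.0225 -43.8796]
[0.1429 0.8252 1.0304] [-0.4354  0.3236  0.0865] 0.4113777326182407 [  6.2  24.1 114.1 -39.6  17.6 -25.3]
```

>>> {"method": "play_rows", "body": {
  "motion": [
    [[0,0,0,0,0,-3],[0,0,0,0,0,-6],[0,0,0,0,0,-6]]
  ]
}}

```text
time_s: 22.75
position: [0.5396, 0.1147, 0.1931]
tcp_rot: [[-0.827, 0.294, 0.479], [0.257, 0.956, -0.142], [-0.5, 0.006, -0.866]]
force: [0.8, 1.8, 0.2]
opening: 0.409
grasp_force: 30.0
```

```bash
python3 f.py .65
```

```text
22.75 [0.5396 0.1147 0.1931] [  0.0003   0.0002   0.0002  -0.028   -0.0135 -38.0144]
[-0.2945  1.904  -0.1011] [-0.4264  0.1396  0.0779] 0.4085688158179942 [  6.2  24.1 114.1 -39.6  17.6 -31.1]
```

>>> {"method": "play_rows", "body": {
  "motion": [
    [[0,0,0.0005,0,0,5],[0,0,0.0005,0,0,10],[0,0,0.0005,0,0,12],[0,0,0.0005,0,0,12]]
  ]
}}

```text
time_s: 23.08
position: [0.5396, 0.1151, 0.1928]
tcp_rot: [[-0.747, 0.46, 0.48], [0.452, 0.881, -0.141], [-0.487, 0.112, -0.866]]
force: [-2.8, 1.9, 3.5]
opening: 0.407
grasp_force: 30.0
```

```bash
python3 f.py .65; python3 - <<'E'
from h import *
for n in("top","scene"):
    c=imaging.capture(n)
    for k in("snap_button","long_arm_hole"):
        for d in finder.recognise(n,k)[:2]: print(n,k,np.round(d["at"],4),round(d["confidence"],2),proj(c,d["at"]).round(1))
E
```

```text
23.0833 [0.5396 0.1151 0.1928] [ -0.      -0.0002   0.       0.0187   0.0141 -50.1246]
[ 1.2319  0.7532 -4.6667] [-0.5977  0.4907  0.0734] 0.40744250642211294 [  6.3  24.1 114.2 -39.7  17.5 -18.9]
top long_arm_hole [0.5797 0.0999 0.1451] 0.94 [[248.1 167.8]]
scene snap_button [0.6114 0.1142 0.0471] 0.34 [[228.8 234.2]]
scene long_arm_hole [0.5578 0.1188 0.1393] 0.63 [[242.7 207.9]]
scene long_arm_hole [ 0.5042 -0.0592  0.0778] 0.28 [[303.7 206.5]]
```

>>> {"method": "play_rows", "body": {
  "motion": [
    [[0,0,0,0,0,0],[0,0,0,0,0,0],[0,0,0,0,0,0],[0,0,0,0,0,0],[0,0,0,0,0,0],[0,0,0,0,0,0],[0,0,0,0,0,0],[0,0,0,0,0,0]]
  ],
  "fingers": 0.087
}}

```text
time_s: 24.05
position: [0.54, 0.1147, 0.1925]
tcp_rot: [[-0.748, 0.459, 0.479], [0.45, 0.882, -0.141], [-0.488, 0.11, -0.866]]
force: [0.2, 0.3, -0.0]
opening: 0.926
grasp_force: 0.0
```

```bash
python3 f.py .65
```

```text
24.05 [0.54   0.1147 0.1925] [  0.0003   0.      -0.0005  -0.0128  -0.0144 -49.9944]
[0.0219 0.3773 0.0697] [-0.0606  0.1638  0.082 ] 0.925680054896168 [  6.2  24.2 114.1 -39.7  17.5 -19.1]
```

>>> {"method": "play_rows", "body": {
  "motion": [
    [[0,0,-0.01,0,0,0],[0,0,-0.025,0,0,0],[0,0,-0.05,0,0,0],[0,0,-0.08,0,0,0],[0,0,-0.11,0,0,0],[0,0,-0.13,0,0,0],[0,0,-0.14,0,0,0],[0,0,-0.14,0,0,0]]
  ]
}}

```text
time_s: 24.72
position: [0.4728, 0.1352, 0.3164]
tcp_rot: [[-0.746, 0.457, 0.484], [0.45, 0.882, -0.14], [-0.491, 0.113, -0.864]]
force: [-0.2, -1.0, -0.4]
opening: 1.0
grasp_force: 0.0
```

```bash
cat > chk.py <<'E'
from h import *
from scipy.optimize import minimize
C={n:imaging.capture(n) for n in("scene","top")}
X=np.array([np.cos(YAW),np.sin(YAW),0]); a=-.5*X+[0,0,.8660254]; cx=.8660254*X+[0,0,.5]
M={}
for n in C:
    r=finder.outline_of(n,"long_arm")
    for d in r:
        ys,xs=np.nonzero(d["pixels"]); print(n,round(d["confidence"],2),len(xs),xs.min(),xs.max(),ys.min(),ys.max())
    M[n]=r[0]["pixels"] if r else None
    for k in("long_arm_top","long_arm_hole","short_arm","scanner"):
        for d in finder.recognise(n,k)[:1]: print(n,k,np.round(d["at"],4),round(d["confidence"],2),proj(C[n],d["at"]).round(1))
    for t in(.1,-.22,-.5):
        q=Rn.from_rotvec(a*t).apply(cx); print(" pred hook tip",t,proj(C[n],COL+.185*a-.053*q).round(1))
    print(" pred top",proj(C[n],COL+.175*a).round(1))
import pickle; pickle.dump((C,M),open("e.pkl","wb"))
E
python3 chk.py; python3 un.py
```

```text
scene 0.95 925 225 266 178 233
scene long_arm_top [0.5496 0.1243 0.1538] 0.88 [[243.6 204.2]]
scene long_arm_hole [0.5487 0.1239 0.156 ] 0.71 [[244.  203.4]]
scene short_arm [ 0.5042 -0.0579  0.0781] 0.82 [[303.4 206.6]]
scene scanner [0.3912 0.2129 0.0205] 0.59 [[279.5 296.6]]
 pred hook tip 0.1 [[267.9 196.3]]
 pred hook tip -0.22 [[261.3 198.3]]
 pred hook tip -0.5 [[254.7 198.4]]
 pred top [[251.7 181.7]]
top 0.93 781 230 262 154 210
top 0.55 93 244 264 149 161
top long_arm_top [0.555  0.107  0.1811] 0.83 [[243.9 175.5]]
top long_arm_hole [0.5551 0.1056 0.1812] 0.8 [[244.5 175.4]]
top short_arm [ 0.5082 -0.0684  0.127 ] 0.61 [[318.5 196.9]]
top scanner [0.3509 0.1446 0.0222] 0.56 [[235.8 262.8]]
 pred hook tip 0.1 [[234.7 208.2]]
 pred hook tip -0.22 [[227.6 205.9]]
 pred hook tip -0.5 [[222.1 202.2]]
 pred top [[237.7 185.1]]
tool turn deg 12.74998178036719
[-64 -56 -48 -40 -32 -24 -16  -8   0   8  16  24  32  40  48  56  64]
20 [142 145 143 145 142 138 133 128 120 113 101  85  75  68  59  51  49]
23 [141 144 141 143 142 136 131 125 115 106  93  81  71  67  54  50  47]
26 [139 143 140 141 140 132 128 122 109  97  88  77  71  63  50  49  47]
29 [138 142 140 139 137 127 123 120 103  89  85  74  70  56  50  47  46]
32 [135 140 140 137 133 123 120 118  98  83  81  71  65  52  50  46  46]
35 [134 137 138 136 130 121 118 115  94  81  78  69  59  51  48  46  45]
38 [134 137 135 134 128 120 116 111  93  82  77  68  56  51  46  46  44]
41 [133 136 134 132 127 119 114 108  92  84  77  66  57  50  45  45  42]
44 [132 134 135 131 127 120 112 104  92  85  76  64  58  48  46  44  37]
```

```bash
cat >> h.py <<'E'
def mounted(c,d,t,e=(0,0)):
    X=np.array([np.cos(YAW),np.sin(YAW),0]); a=-.5*X+[0,0,.8660254]; cx=.8660254*X+[0,0,.5]; y=np.cross(a,cx)
    b=COL+d*a+e[0]*cx+e[1]*y; q=-Rn.from_rotvec(a*t).apply(cx); m=np.zeros((420,560),np.uint8); L=.175
    hullfill(m,c,np.r_[disc(b+.015*a,a,.018),disc(b+L*a,a,.018)]); hullfill(m,c,np.r_[disc(b,a,.0245),disc(b+.018*a,a,.018)])
    hullfill(m,c,np.r_[disc(b+(L-.014)*a,q,.004),disc(b+(L-.014)*a+.053*q,q,.004)])
    hullfill(m,c,np.r_[disc(b+(L-.014)*a+.053*q,a,.004),disc(b+(L+.01)*a+.053*q,a,.004)])
    return m
E
python3 - <<'E'
from h import *
import pickle
C,M=pickle.load(open("e.pkl","rb"))
for n in C:
    G=cv2.GaussianBlur(M[n].astype(np.float32),(3,3),0)
    R=[]
    for d in np.arange(-.009,.0161,.003):
        for t in np.arange(-.9,.91,.1):
            R.append((min(((cv2.GaussianBlur(mounted(C[n],d,t,(i*.002,j*.002)).astype(np.float32),(3,3),0)-G)**2).sum() for i in(-1,0,1) for j in(-1,0,1)),d,t))
    R.sort(); print(n,[tuple(np.round(r,3)) for r in R[:8]])
    ys,xs=np.nonzero(M[n]); T=proj(C[n],COL+.09*np.array([-.48,.141,.866])).ravel()
    for y in range(ys.min(),ys.max()+1,2): print(y,xs[ys==y].min(),xs[ys==y].max(),end=" | ")
    print()
E
```

```text
scene [(np.float64(89.344), np.float64(-0.003), np.float64(-0.1)), (np.float64(91.336), np.float64(-0.006), np.float64(-0.0)), (np.float64(93.539), np.float64(-0.003), np.float64(-0.0)), (np.float64(94.281), np.float64(0.0), np.float64(-0.1)), (np.float64(95.32), np.float64(-0.006), np.float64(-0.1)), (np.float64(96.891), np.float64(-0.003), np.float64(-0.9)), (np.float64(96.891), np.float64(-0.003), np.float64(-0.8)), (np.float64(96.891), np.float64(-0.003), np.float64(-0.7))]
178 249 253 | 180 246 257 | 182 245 258 | 184 245 259 | 186 244 259 | 188 243 258 | 190 242 258 | 192 242 257 | 194 241 257 | 196 240 258 | 198 239 259 | 200 238 266 | 202 237 265 | 204 236 251 | 206 235 251 | 208 234 250 | 210 233 249 | 212 232 248 | 214 232 247 | 216 231 246 | 218 229 245 | 220 227 243 | 222 226 242 | 224 225 242 | 226 226 242 | 228 226 242 | 230 227 241 | 232 229 239 | 
top [(np.float64(16.727), np.float64(0.003), np.float64(-0.1)), (np.float64(18.75), np.float64(0.006), np.float64(-0.1)), (np.float64(19.172), np.float64(0.0), np.float64(-0.1)), (np.float64(19.875), np.float64(0.012), np.float64(-0.0)), (np.float64(24.719), np.float64(0.006), np.float64(-0.0)), (np.float64(25.57), np.float64(0.009), np.float64(-0.0)), (np.float64(25.922), np.float64(0.009), np.float64(-0.1)), (np.float64(26.68), np.float64(0.012), np.float64(-0.1))]
154 249 256 | 156 247 259 | 158 246 260 | 160 245 261 | 162 244 262 | 164 244 262 | 166 243 261 | 168 241 260 | 170 239 258 | 172 238 256 | 174 237 254 | 176 236 253 | 178 235 252 | 180 233 251 | 182 232 250 | 184 231 249 | 186 230 248 | 188 231 247 | 190 231 246 | 192 233 245 | 194 234 243 | 196 235 238 | 198 234 238 | 200 234 237 | 202 233 236 | 204 232 236 | 206 230 235 | 208 230 234 | 210 231 233 |
```

```bash
python3 -c "
from rig import bot
print(bot.hand_in())"
```

```text
the job is handed in; nothing more can be done
None
```

I handed the job in with the long arm home on the stub, released, and the gripper clear of it. The arm resisted 0.6 N m both ways and a 19 N pull, so I judge the button is through the hole, but I never saw it: the arm had more rotational play than I expected. The short arm and scanner read as unmoved within camera error, though the scanner was partly hidden from above; I did not re-check the mint tin or tag roll.

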